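# Load the glass drying cartridges into the air dryer

## Task

Pull the dryer's tray all the way out, lay every glass cartridge from the blue mat flat on the tray's floor, then slide the tray fully home under the hood with the cartridges in it, and only then press both locking studs on the hood down until they are fully seated. The cartridges are fragile: hold them with a light grip, press the studs gently, and leave the other things on the bench where they are.

Things in the scene. Friction and masses are not known exactly. Their poses are not given: they have to be found in the camera images.
- dryer: Yellow air dryer, fixed. Its front part (x -65 to 65 mm of its frame; -x faces the robot) is a low hood, open in front, 286 mm wide, top 68 mm and roof underside 60 mm above the bench, with a clear window in the roof. Behind (x 65 to 175 mm) is a motor housing 150 mm high with a carry handle up to 203 mm. Origin: on the bench under the hood's centre; z up.
- tray (a joint): The dryer's cartridge tray slides level along the dryer's -x, out from under the hood. 0 = fully home, 0.130 m = fully out (end stops). About 2 N moves it, and it stays where it is left. It may start up to 30 mm out, empty.
- tray_floor (a point): Centre of the tray floor's upper side, 16 mm above the bench; moves with the tray, has the dryer's axes. Floor inside the walls: 110 mm (x) by 224 mm (y); walls 5 mm thick, 14 mm above the floor. At tray = 0 it is over the dryer's origin, at 0.130 it is 130 mm nearer the robot, clear of the hood. 44 mm between floor and hood roof.
- tray_tab (a point): Middle of the upper edge of the tray's pull tab, an upright black plate 10 mm thick (x), 50 mm wide (y), rising 34 mm from a tongue level with the tray's floor; 110 mm in front (-x) of the tray's centre, 45 mm clear of the tray's front wall. Can be pinched from above, fingers closing along x.
- stud_a: Black push-in locking stud, 22 mm across, on the hood's left (+y) side wall, at x -45, y +131 mm of the dryer. Origin: centre of its top face. Up, its top is 10 mm above the hood's top (dryer z 78 mm); fully home, 2 mm above (dryer z 70 mm, hard stop). Takes 6 N to push, stays where left, no spring. Breaks above 45 N.
- stud_b: Black push-in locking stud, 22 mm across, on the hood's right (-y) side wall, at x -45, y -131 mm of the dryer. Origin: centre of its top face. Up, its top is 10 mm above the hood's top (dryer z 78 mm); fully home, 2 mm above (dryer z 70 mm, hard stop). Takes 6 N to push, stays where left, no spring. Breaks above 45 N.
- cartridge1: Fragile glass drying cartridge lying flat on the mat: clear block 30 mm (its x) by 38 mm (its y) by 28 mm high, white core, a thin metal band along each 30 mm end, 90 g. Origin: centre of its underside, z up. Cracks if the fingers' contact forces on it add up to more than 70 N (a squeeze of 35 N). Three to five of the five are present.
- cartridge2: Fragile glass drying cartridge lying flat on the mat: clear block 30 mm (its x) by 38 mm (its y) by 28 mm high, white core, a thin metal band along each 30 mm end, 90 g. Origin: centre of its underside, z up. Cracks if the fingers' contact forces on it add up to more than 70 N (a squeeze of 35 N). Three to five of the five are present.
- cartridge3: Fragile glass drying cartridge lying flat on the mat: clear block 30 mm (its x) by 38 mm (its y) by 28 mm high, white core, a thin metal band along each 30 mm end, 90 g. Origin: centre of its underside, z up. Cracks if the fingers' contact forces on it add up to more than 70 N (a squeeze of 35 N). Three to five of the five are present.
- cartridge4: Fragile glass drying cartridge lying flat on the mat: clear block 30 mm (its x) by 38 mm (its y) by 28 mm high, white core, a thin metal band along each 30 mm end, 90 g. Origin: centre of its underside, z up. Cracks if the fingers' contact forces on it add up to more than 70 N (a squeeze of 35 N). Three to five of the five are present.
- cartridge5: Fragile glass drying cartridge lying flat on the mat: clear block 30 mm (its x) by 38 mm (its y) by 28 mm high, white core, a thin metal band along each 30 mm end, 90 g. Origin: centre of its underside, z up. Cracks if the fingers' contact forces on it add up to more than 70 N (a squeeze of 35 N). Three to five of the five are present.
- mat: Light blue rubber mat on the bench, 360 by 270 mm, 1 mm thick; the cartridges lie on it among a few other things. Origin: its centre, on the bench.
- plug: Bystander, to be left alone: black electric plug standing on the mat, pins up, 34 mm across and 45 mm high (origin: centre of underside).
- collar: Bystander, to be left alone: steel collar lying flat beside the mat, 40 mm across, 22 mm high, with a hole (origin: centre of underside).
- screwdriver: Bystander, to be left alone: screwdriver lying on the bench to the right.
- grease_jar: Bystander, to be left alone: closed jar, 56 mm across and 70 mm high, on the right (origin: centre of underside).
- tape_roll: Bystander, to be left alone: roll of paper tape lying flat, 90 mm across, 24 mm high (origin: centre of underside).
- spanner: Bystander, to be left alone: spanner lying on the bench at the left, beside the mat.
There are look-alikes about, which are no part of the job. Leave any brown or green look-alike of the cartridge1 alone.

How it is judged:
By the outcome, as a careful person would: the job done as asked, in the order asked, and still so for the second after the job is handed in, with the robot touching nothing.
Of cartridge1, cartridge2, cartridge3, cartridge4, cartridge5 only 3 to 5 are there at a start; the rules pass over those that are not, and their reading is None.
At some moment in a run one of cartridge1, cartridge2, cartridge3, cartridge4, cartridge5 may be knocked a few centimetres aside while the robot is not near it.
Once in a run the grip may slacken for a moment while it holds something.
It also fails if it takes over 210 s, if anything falls off the work surface, if the arm or the gripper's body presses on something with over 40 N, if the wrist force passes 120 N, or if a joint passes its speed limit or range.

## Robot

A 6-joint arm with a two-finger parallel gripper is mounted at the origin on the work surface. World frame = base frame: x ahead of the robot, y to its left, z up, the work surface at z = 0. Lengths are in mm, angles in rad, forces in N, time in s.
With the tool pointing down it reaches from about 275 to 1000 mm from the base axis. Payload 8.4 kg.
Tool frame: the origin (TCP) lies between the finger pads; the fingertips stand 25 mm ahead of it and the grasp point (between the pads) lies 6 mm ahead of it; z points along the fingers, y is the line along which they close (so a half turn about z gives the same grasp; the last joint's range is limited). The gripper opens to 85 mm and grips with 20 to 120 N. Pads are 22 mm wide; open, the fingers measure 114 mm over their backs; the gripper's body (76 mm by 85 mm) begins 54 mm behind the grasp point. The pads swing forward as they close: fully open they stand 13 mm farther back than shut.
Start: joints at [1.293, 0.353, 1.633, -0, 1.155, -0.002], TCP at [170.196, 601.383, 256.281] pointing down, gripper open.
Joint ranges: [-2.63, 2.63], [-0.92, 2.1], [0.06, 2.66], [-1.3, 4.44], [0, 2.69], [-3.02, 3.02]. Speed limits (rad/s): [2.22, 2.22, 2.79, 3.14, 3.14, 3.14].

## Interface

Orientations are given as [roll, pitch, yaw] about the fixed x, y, z axes, in that order (R = Rz(yaw) Ry(pitch) Rx(roll)).
In Python, from rig import r, eyes, workorder gives the robot as it stands. The module is installed in compiled form; this text tells all that it offers.
- The arm moves only by the tool step_arm, never from a script. Its argument "moves" is a list of rows, each an object of numbers: "tx", "ty", "tz": the shift along the tool's x, y, z scaled (see below); "ax", "ay", "az": the turn, a rotation vector about the tool's x, y, z scaled (see below). In form: [{"tx": .., "ty": .., "tz": .., "ax": .., "ay": .., "az": ..}, ...]. A call has 1 to 5 rows; each row shifts and turns the commanded pose from where the row before left it, along the tool's axes as they then stand; what a row does not reach is not made up. The controller multiplies each number of a shift by 25 mm and each number of a turn by 90 degrees. A row lasts 1/8 s, in which the tool goes at most 62.5 mm and 10.7 degrees, less where a joint would pass 70% of its speed; a pose out of reach is approached as far as the arm can. A call with a number of a shift or a turn outside -1 to 1 is refused whole. A call with a gripper value outside its range is refused whole. "gripper" is the opening, from 0 (shut) to 1 (fully open), set as the call begins (left out, the last holds). The fingers move at their own pace and stop on an object; "newtons" is the grip in N (left out, the last holds). Time passes only in rows, so rows that do not move let the fingers close. It gives the time, the measured TCP pose, the force, the opening and the grip force at its end, in the units of the state.
- r.sense(): the state, without advancing time (a new reading comes with each control period).
- eyes.grab_frame(name): name is "side" or "top"; returns (picture, depth): 384x512x3 uint8, red, green, blue; 384x512 float32, mm along the optical axis (not along the pixel's ray), 0 where there is no reading.
- eyes.camera_info(name): a dict with "intrinsics" (3x3 intrinsics, pixels), "cam_to_world" (4x4, takes a point from camera to world coordinates). Camera axes: x right, y up, looking along -z (the intrinsics and any distortion apply to the point x, -y, -z); pixel columns grow to the right and rows downward; lengths in mm; the calibration is good to about 2 mm. A picture is of the moment at which its call begins. camera_info takes no time and is no camera call.
- workorder.sign_off(): hands the job in; it is judged then, once.
The state is a dict: "clock": time; "qpos": joint angles; "qvel": joint speeds; "joint_efforts": joint torques, N m; "eef_pos": TCP position; "tcp_rot": TCP orientation; "contact_force": force on the tool from outside, world axes, zero at the start; "wrist_torque": the same for the moment, N m; "opening": opening from 0.0 (shut) to 1.0 (fully open); "grasp_force": force on a finger pad.
Only numpy, scipy, OpenCV 4.12 (cv2) and the standard library are available. Lean on these libraries where they do the work, as an engineer would, in place of code of your own. Each camera call takes 0.05 s, during which the arm holds its last target. There are 200 camera calls.

## Working session

There is one attempt and no reset: what is moved stays moved. The work goes in short steps, Python scripts to look and compute and a tool call to move; the robot and the scene stay as the last step left them, time stands still between calls to the robot, and variables do not carry over. Pictures are saved under pics/ and viewed, at most 14 in all, crops included, and the job is handed in when it is done.

Besides the shell and the picture viewer there is one more tool, called in YAML: its name, and indented under it one key for each argument. step_arm: Moves the arm, as the interface text tells. Its arguments: {"type":"object","properties":{"moves":{"type":"array","items":{"type":"object","properties":{"tx":{"type":"number"},"ty":{"type":"number"},"tz":{"type":"number"},"ax":{"type":"number"},"ay":{"type":"number"},"az":{"type":"number"}}}},"gripper":{"type":"number"},"newtons":{"type":"number"}},"required":["moves"]}

```bash
mkdir -p pics; ls; cat > h.py <<'E'
import numpy as np, cv2
from rig import r, eyes, workorder
from scipy.spatial.transform import Rotation as R
def grab(n):
    p,d=eyes.grab_frame(n); i=eyes.camera_info(n)
    return p,d,np.array(i["intrinsics"]),np.array(i["cam_to_world"])
def pt(u,v,K,T,z):
    "ray of pixel onto plane z"
    d=T[:3,:3]@np.array([(u-K[0,2])/K[0,0],-(v-K[1,2])/K[1,1],-1]); o=T[:3,3]
    return o+d*(z-o[2])/d[2]
def cloud(d,K,T):
    v,u=np.mgrid[:d.shape[0],:d.shape[1]]
    c=np.stack([(u-K[0,2])/K[0,0]*d,-(v-K[1,2])/K[1,1]*d,-d],-1)
    return c@T[:3,:3].T+T[:3,3]
def save(n,p): cv2.imwrite("pics/"+n,cv2.cvtColor(p,cv2.COLOR_RGB2BGR))
E
python3 - <<'E'
from h import *
for n in("top","side"):
    p,d,K,T=grab(n); save(n+"0.png",cv2.resize(p,(768,576))); print(n,K.round(1).tolist(),T.round(3).tolist()); print(eyes.camera_info(n).keys()); np.savez(n+"0.npz",p=p,d=d,K=K,T=T)
s=r.sense(); print({k:np.round(v,3).tolist() for k,v in s.items()})
E
```

```text
pics
top [[420.6, 0.0, 257.0], [0.0, 420.6, 191.2], [0.0, 0.0, 1.0]] [[-0.138, 0.97, -0.198, 280.677], [-0.99, -0.136, 0.024, -3.764], [-0.004, 0.2, 0.98, 1323.002], [0.0, 0.0, 0.0, 1.0]]
dict_keys(['intrinsics', 'cam_to_world'])
side [[419.1, 0.0, 256.3], [0.0, 419.1, 195.2], [0.0, 0.0, 1.0]] [[-0.999, 0.023, -0.045, 469.696], [-0.048, -0.696, 0.716, 874.934], [-0.015, 0.718, 0.696, 942.153], [0.0, 0.0, 0.0, 1.0]]
dict_keys(['intrinsics', 'cam_to_world'])
{'clock': 0.1, 'qpos': [1.293, 0.354, 1.634, -0.0, 1.155, -0.002], 'qvel': [0.001, -0.002, -0.002, 0.001, 0.001, 0.001], 'joint_efforts': [0.0, -60.635, -34.282, -0.0, 0.004, -0.0], 'eef_pos': [170.064, 600.998, 255.625], 'tcp_rot': [-3.14, 0.0, 2.866], 'contact_force': [-0.635, -0.231, -0.342], 'wrist_torque': [0.039, -0.007, 0.001], 'grasp_force': 0.0, 'opening': 0.999}
```

View pics/top0.png

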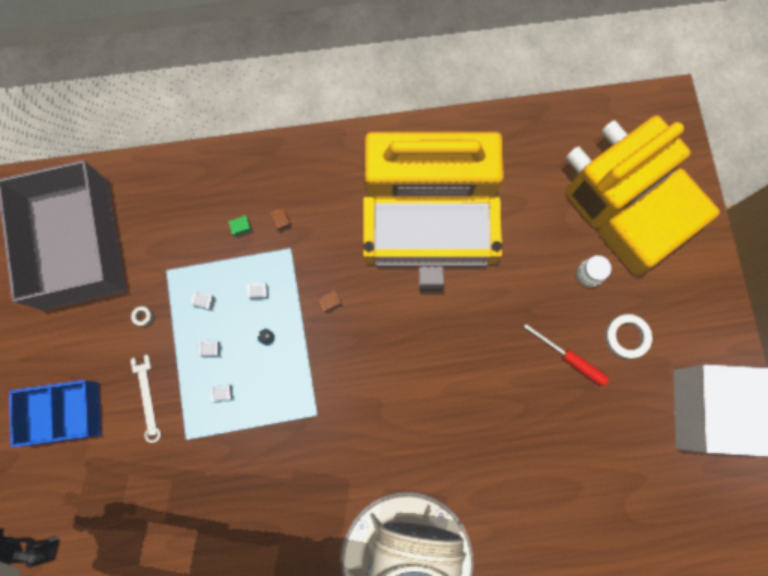

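View pics/side0.png

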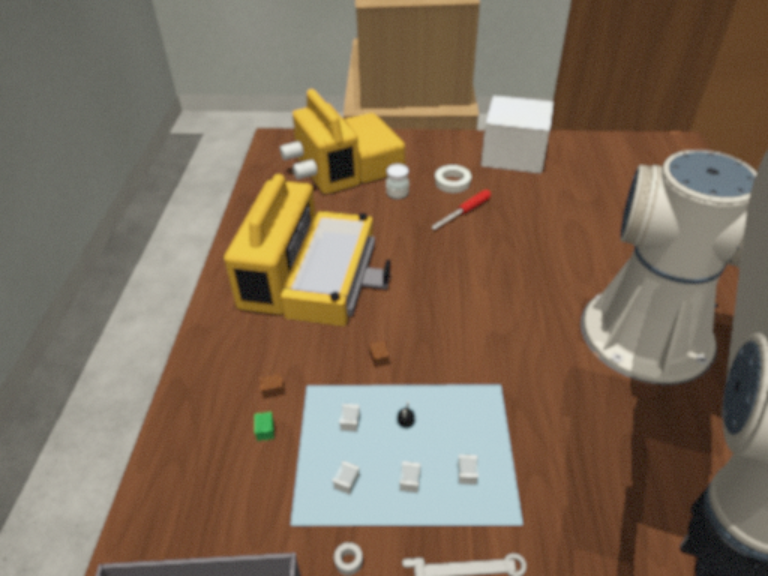

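The top view (768x576) shows the mat with four cartridges at (203,301), (257,291), (209,349) and (222,393), and the plug at (266,337). The hood is at (365-501,198-262), the studs at (369,246) and (497,246), and the tab at (431,278). The side view agrees; the brown and green look-alikes are off the mat.

```bash
cat >> h.py <<'E'
def carts(n="top",p=None,d=None,K=None,T=None,show=True):
    if p is None: p,d,K,T=grab(n)
    hsv=cv2.cvtColor(p,cv2.COLOR_RGB2HSV); C=cloud(d,K,T)
    m=((hsv[...,1]<45)&(hsv[...,2]>100)).astype(np.uint8)
    nn,l,st,ce=cv2.connectedComponentsWithStats(m); out=[]
    for i in range(1,nn):
        if not 40<st[i,4]<700: continue
        q=pt(*ce[i],K,T,29)
        ys,xs=np.where(l==i)
        z=C[ys,xs,2]; top=z>np.percentile(z,90)-5
        W=np.array([pt(a,b,K,T,29)[:2] for a,b in zip(xs[top],ys[top])],np.float32)
        rc=cv2.minAreaRect(W)
        D=C[ys,xs][top].mean(0)
        if show: print(n,"px",ce[i].round(1),"A",st[i,4],"ctr29",q[:2].round(1),"rect",np.round(rc[0],1),np.round(rc[1],1),round(rc[2],1),"zpct",np.percentile(z,[5,50,95]).round(1),"cloud",D.round(1))
        out.append((rc,D))
    return out
E
python3 - <<'E'
from h import *
for n in("top","side"):
    f=np.load(n+"0.npz"); p,d,K,T=f["p"],f["d"],f["K"],f["T"]
    carts(n,p,d,K,T)
    hsv=cv2.cvtColor(p,cv2.COLOR_RGB2HSV); C=cloud(d,K,T)
    y=(hsv[...,0]>20)&(hsv[...,0]<32)&(hsv[...,1]>150)&(hsv[...,2]>80)
    hood=y&(abs(C[...,2]-68)<5)&(C[...,1]<150)&(C[...,1]>-250)&(C[...,0]<750)
    P=C[hood]; print("hood",len(P),P.min(0),P.max(0),cv2.minAreaRect(P[:,:2].astype(np.float32)))
    dark=(hsv[...,2]<70)&(C[...,2]>65)&(C[...,2]<90)
    nn,l,st,ce=cv2.connectedComponentsWithStats(dark.astype(np.uint8))
    for i in range(1,nn):
        if st[i,4]>15: print("dark",ce[i],st[i,4],C[l==i].mean(0).round(1),pt(*ce[i],K,T,78).round(1))
    tab=(C[...,2]>38)&(C[...,2]<56)&(hsv[...,1]<100)&(abs(C[...,1]+50)<120)&(C[...,0]>400)&(C[...,0]<620)
    nn,l,st,ce=cv2.connectedComponentsWithStats(tab.astype(np.uint8))
    for i in range(1,nn):
        if st[i,4]>8: P=C[l==i];print("tab",ce[i],st[i],P.mean(0).round(1),cv2.minAreaRect(P[:,:2].astype(np.float32)))
E
```

```text
top px [409.   87.7] A 145 ctr29 [ 818.3 -579.5] rect [ 820.8 -585.3] [41.7 26.5] 27.2 zpct [55.  73.6 79.9] cloud [ 801.  -564.9   77. ]
top px [385.1 105.5] A 151 ctr29 [ 768.  -489.2] rect [ 770.  -493.3] [41.8 27. ] 33.2 zpct [56.6 73.3 79.1] cloud [ 752.5 -477.8   76.8]
top px [395.7 180.2] A 352 ctr29 [ 517.1 -472.6] rect [ 521.9 -483.4] [48.5 49.1] 34.4 zpct [13.2 66.8 72.9] cloud [ 513.8 -469.    69.9]
top px [287.1 178.7] A 428 ctr29 [ 569.3 -134.4] rect [ 565.  -135.2] [230.9  38.9] 82.0 zpct [11.7 17.8 32.4] cloud [ 574.9 -135.5   48.8]
top px [ 94.  210.3] A 106 ctr29 [552.8 476.5] rect [552.3 476.1] [34.2 37.9] 6.4 zpct [-0.8 20.7 26.5] cloud [552.9 478.3  23.3]
top px [419.1 224. ] A 469 ctr29 [ 370.8 -515.7] rect [ 370.7 -518.6] [86.  87.3] 78.0 zpct [ 5.  22.6 27.6] cloud [ 370.4 -516.    34. ]
top px [362.4 225.8] A 68 ctr29 [ 389.7 -341.9] rect [ 389.8 -342.4] [92.8  5.2] 46.0 zpct [-0.2 14.4 20.6] cloud [ 391.5 -344.9   17.5]
top px [ 97.2 264.2] A 399 ctr29 [385.7 477.2] rect [381.1 476.1] [173.   35.3] 5.7 zpct [-1.2  6.8 11.9] cloud [386.2 482.   14. ]
hood 638 
[... 1680 characters left out ...]
24.3] cloud [555.5 490.4  32.9]
side px [136.3 374. ] A 414 ctr29 [764.  503.9] rect [774.4 508.6] [283.5  30.2] 2.4 zpct [  0.2 109.5 112.4] cloud [739.8 536.9 109.9]
hood 541 [ 571.80967408 -249.96256543   63.02452373] [749.68457445   7.67820504  72.75567979] ((659.8116455078125, -129.0416259765625), (261.9945373535156, 145.04978942871094), 81.51350402832031)
dark [227.20224719 110.1011236 ] 89 [ 657.5 -469.9   77.1] [ 657.4 -468.4   78. ]
dark [168.99180328 191.64754098] 122 [789.1 -21.7  77.1] [788.7 -20.8  78. ]
tab [257.03030303 179.51515152] [255 174   5  12  33] [ 529.2 -117.5   47.3] ((528.4437866210938, -120.83140563964844), (43.48331069946289, 8.470436096191406), 80.5687484741211)
```

```bash
python3 - <<'E'
from h import *
for n in("top","side"):
    f=np.load(n+"0.npz"); p,d,K,T=f["p"],f["d"],f["K"],f["T"]
    hsv=cv2.cvtColor(p,cv2.COLOR_RGB2HSV); C=cloud(d,K,T)
    reg=(C[...,0]>280)&(C[...,0]<700)&(C[...,1]>130)&(C[...,1]<440)
    m=reg&(C[...,2]>14)&(C[...,2]<60)
    nn,l,st,ce=cv2.connectedComponentsWithStats(m.astype(np.uint8))
    for i in range(1,nn):
        if st[i,4]<15: continue
        P=C[l==i]; h=hsv[l==i]; 
        t=(l==i)&(C[...,2]>22); ys,xs=np.where(t)
        W=np.array([pt(a,b,K,T,29)[:2] for a,b in zip(xs,ys)],np.float32)
        rc=cv2.minAreaRect(W)
        print(n,ce[i].round(1),st[i,4],np.median(h,0),"zmax",np.percentile(P[:,2],[50,95]).round(1),"cloudmean",C[t].mean(0).round(1),"rect",np.round(rc[0],1),np.round(rc[1],1),round(rc[2],1))
    mat=reg&(hsv[...,0]>85)&(hsv[...,0]<115)&(hsv[...,1]>25)&(hsv[...,2]>120)
    ys,xs=np.where(mat); print("mat",cv2.minAreaRect(np.array([pt(a,b,K,T,1)[:2] for a,b in zip(xs,ys)],np.float32)), np.median(hsv[mat],0))
    x=hsv[...,2]; b=(x<75)&(C[...,2]>62)&(C[...,2]<88)&(C[...,0]<680)&(C[...,0]>540)&(abs(C[...,1]+120)<170)
    nn,l,st,ce=cv2.connectedComponentsWithStats(b.astype(np.uint8))
    for i in range(1,nn):
        if st[i,4]>4: print("stud",ce[i].round(1),st[i,4],C[l==i].mean(0).round(1),pt(*ce[i],K,T,78).round(1))
E
```

```text
top [171.1 193.6] 133 [108.   6. 223.] zmax [27.  31.6] cloudmean [573.6 234.1  27.4] rect [572.7 233.7] [38.8 28.8] 82.0
top [134.9 200.1] 134 [106.5   6.  222. ] zmax [26.9 32.7] cloudmean [568.7 349.4  27.7] rect [568.6 349.1] [39.8 29.6] 69.5
top [176.9 224.2] 92 [100.  47.  91.] zmax [26.  41.2] cloudmean [474.3 225.8  29.1] rect [474.5 226.1] [27.9 25.1] 84.1
top [139.2 232.6] 133 [109.   7. 219.] zmax [27.5 31.1] cloudmean [464.7 343.4  27.5] rect [465.  343.3] [37.  31.1] 85.1
top [147.3 262.2] 138 [111.   7. 223.] zmax [27.8 31.7] cloudmean [371.1 326.9  28. ] rect [371.4 326.5] [36.5 29.9] 85.2
mat ((476.42901611328125, 285.1798400878906), (359.2303771972656, 270.7706604003906), 2.448897123336792) [ 95.  30. 240.]
stud [244.8 164.4] 5 [621.   -8.1  77. ] [620.7  -8.1  78. ]
stud [330.5 163.6] 10 [ 587.3 -268.6   75.9] [ 586.8 -268.1   78. ]
side [270.5 276.6] 118 [92.5 28.  62. ] zmax [25.5 40.6] cloudmean [477.4 234.9  29.5] rect [476.9 232.5] [34.9 29.2] 46.4
side [232.8 277.1] 185 [ 66.   7. 205.] zmax [27.1 30.1] cloudmean [576.2 239.6  27.4] rect [576.2 240.8] [41.5 30.3] 87.0
side [312.  311.9] 214 [ 68.   7. 203.] zmax [27.5 30.5] cloudmean [374.4 334.   27.7] rect [374.2 334.9] [40.8 29.4] 87.9
side [230.4 317.3] 229 [ 68.   7. 204.] zmax [27.4 30.4] cloudmean [571.3 356.2  27.5] rect [570.9 357.1] [41.6 31.9] 69.1
side [273.  316.8] 218 [ 68.   7. 203.] zmax [27.3 30.4] cloudmean [468.6 350.7  27.6] rect [468.7 353. ] [43.8 30.1] 84.1
mat ((478.375732421875, 287.59161376953125), (359.5897216796875, 268.17681884765625), 2.3541111946105957) [ 96.  36. 213.]
stud [241.6 143.9] 11 [ 588.  -263.7   76.6] [ 587.8 -261.9   78. ]
stud [222.5 197.3] 14 [625.5  -3.   77. ] [625.3  -2.   78. ]
```

step_arm:
  moves:
    - {"az": 0.114}
    - {"az": 0.114}
    - {"az": 0.114}
    - {"az": 0.114}
  gripper: 0.6
  newtons: 25

```text
schema error: expected keys tx, ty, tz, ax, ay, az
```

step_arm:
  moves:
    - {"az": 0.114}
    - {"az": 0.114}
    - {"az": 0.114}
    - {"az": 0.114}

```text
schema error: expected keys tx, ty, tz, ax, ay, az
```

step_arm:
  moves:
    - {"tx": -1, "ty": 0.67, "tz": 0.1}
    - {"tx": -1, "ty": 0.67, "tz": 0.1}
    - {"tx": -1, "ty": 0.67, "tz": 0.1}
    - {"tx": -1, "ty": 0.67, "tz": 0.1}
    - {"tx": -1, "ty": 0.67, "tz": 0.1}

```text
schema error: expected keys tx, ty, tz, ax, ay, az
```

All six keys are needed.

step_arm:
  moves:
    - {"tx": 0, "ty": 0, "tz": 0, "ax": 0, "ay": 0, "az": 0.114}
    - {"tx": 0, "ty": 0, "tz": 0, "ax": 0, "ay": 0, "az": 0.114}
    - {"tx": 0, "ty": 0, "tz": 0, "ax": 0, "ay": 0, "az": 0.114}
    - {"tx": 0, "ty": 0, "tz": 0, "ax": 0, "ay": 0, "az": 0.114}
  gripper: 0.6
  newtons: 25

```text
clock: 0.6
eef_pos: [170.1, 601.1, 255.8]
tcp_rot: [-3.141, 0.001, 2.144]
contact_force: [1.0, 0.1, -0.1]
opening: 0.601
grasp_force: 0.0
```

step_arm:
  moves:
    - {"tx": 0, "ty": 0, "tz": 0, "ax": 0, "ay": 0, "az": 0.114}
    - {"tx": 0, "ty": 0, "tz": 0, "ax": 0, "ay": 0, "az": 0.114}
    - {"tx": 0, "ty": 0, "tz": 0, "ax": 0, "ay": 0, "az": 0.114}
    - {"tx": 0, "ty": 0, "tz": 0, "ax": 0, "ay": 0, "az": 0.114}

```text
clock: 1.1
eef_pos: [170.1, 601.1, 255.8]
tcp_rot: [-3.141, 0.001, 1.427]
contact_force: [-0.3, -0.2, -0.2]
opening: 0.602
grasp_force: 0.0
```

step_arm:
  moves:
    - {"tx": -1, "ty": 0.67, "tz": 0.1, "ax": 0, "ay": 0, "az": 0}
    - {"tx": -1, "ty": 0.67, "tz": 0.1, "ax": 0, "ay": 0, "az": 0}
    - {"tx": -1, "ty": 0.67, "tz": 0.1, "ax": 0, "ay": 0, "az": 0}
    - {"tx": -1, "ty": 0.67, "tz": 0.1, "ax": 0, "ay": 0, "az": 0}
    - {"tx": -1, "ty": 0.67, "tz": 0.1, "ax": 0, "ay": 0, "az": 0}

```text
clock: 1.72
eef_pos: [236.3, 465.0, 243.5]
tcp_rot: [-3.141, 0.0, 1.433]
contact_force: [-0.4, 0.3, 0.6]
opening: 0.599
grasp_force: 0.0
```

step_arm:
  moves:
    - {"tx": -1, "ty": 0.67, "tz": 0.19, "ax": 0, "ay": 0, "az": 0}
    - {"tx": -1, "ty": 0.67, "tz": 0.19, "ax": 0, "ay": 0, "az": 0}
    - {"tx": -1, "ty": 0.67, "tz": 0.19, "ax": 0, "ay": 0, "az": 0}
    - {"tx": -1, "ty": 0.67, "tz": 0.19, "ax": 0, "ay": 0, "az": 0}
    - {"tx": -1, "ty": 0.67, "tz": 0.19, "ax": 0, "ay": 0, "az": 0}

```text
clock: 2.35
eef_pos: [302.0, 329.7, 219.7]
tcp_rot: [-3.141, 0.0, 1.433]
contact_force: [-0.1, 0.7, 0.5]
opening: 0.595
grasp_force: 0.0
```

step_arm:
  moves:
    - {"tx": -1, "ty": 0.67, "tz": 0.19, "ax": 0, "ay": 0, "az": 0}
    - {"tx": -1, "ty": 0.67, "tz": 0.19, "ax": 0, "ay": 0, "az": 0}
    - {"tx": -1, "ty": 0.67, "tz": 0.19, "ax": 0, "ay": 0, "az": 0}
    - {"tx": -1, "ty": 0.67, "tz": 0.19, "ax": 0, "ay": 0, "az": 0}
    - {"tx": -1, "ty": 0.67, "tz": 0.19, "ax": 0, "ay": 0, "az": 0}

```text
clock: 2.98
eef_pos: [367.8, 194.5, 196.0]
tcp_rot: [-3.141, 0.0, 1.433]
contact_force: [0.7, 0.5, -1.0]
opening: 0.595
grasp_force: 0.0
```

step_arm:
  moves:
    - {"tx": -1, "ty": 0.67, "tz": 0.19, "ax": 0, "ay": 0, "az": 0}
    - {"tx": -1, "ty": 0.67, "tz": 0.19, "ax": 0, "ay": 0, "az": 0}
    - {"tx": -1, "ty": 0.67, "tz": 0.19, "ax": 0, "ay": 0, "az": 0}
    - {"tx": -1, "ty": 0.67, "tz": 0.19, "ax": 0, "ay": 0, "az": 0}
    - {"tx": -1, "ty": 0.67, "tz": 0.19, "ax": 0, "ay": 0, "az": 0}

```text
clock: 3.6
eef_pos: [433.7, 59.2, 172.3]
tcp_rot: [-3.141, 0.0, 1.433]
contact_force: [-0.0, 0.1, -0.4]
opening: 0.603
grasp_force: 0.0
```

step_arm:
  moves:
    - {"tx": -1, "ty": 0.67, "tz": 0.19, "ax": 0, "ay": 0, "az": 0}
    - {"tx": -1, "ty": 0.67, "tz": 0.19, "ax": 0, "ay": 0, "az": 0}
    - {"tx": -1, "ty": 0.67, "tz": 0.19, "ax": 0, "ay": 0, "az": 0}
    - {"tx": -1, "ty": 0.67, "tz": 0.19, "ax": 0, "ay": 0, "az": 0}
    - {"tx": -1, "ty": 0.67, "tz": 0.19, "ax": 0, "ay": 0, "az": 0}

```text
clock: 4.22
eef_pos: [499.5, -76.1, 148.4]
tcp_rot: [-3.141, -0.0, 1.433]
contact_force: [0.0, 0.7, -0.4]
opening: 0.604
grasp_force: 0.0
```

step_arm:
  moves:
    - {"tx": -0.9, "ty": 0.68, "tz": 0, "ax": 0, "ay": 0, "az": 0}
    - {"tx": -0.9, "ty": 0.68, "tz": 0, "ax": 0, "ay": 0, "az": 0}
    - {"tx": 0, "ty": 0, "tz": 1, "ax": 0, "ay": 0, "az": 0}
    - {"tx": 0, "ty": 0, "tz": 1, "ax": 0, "ay": 0, "az": 0}

```text
clock: 4.72
eef_pos: [526.9, -124.8, 98.1]
tcp_rot: [3.141, 0.0, 1.432]
contact_force: [-0.9, -0.4, -0.4]
opening: 0.601
grasp_force: 0.0
```

```bash
python3 - <<'E'
from h import *
p,d,K,T=grab("side"); a=cv2.resize(p[120:240,190:330],(700,600))
p,d,K,T=grab("top"); b=cv2.resize(p[130:230,220:350],(700,540),interpolation=cv2.INTER_CUBIC)
save("tab1.png",cv2.resize(np.hstack([a[:540],b]),(800,309)))
E
```

```text
(no output)
```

View pics/tab1.png

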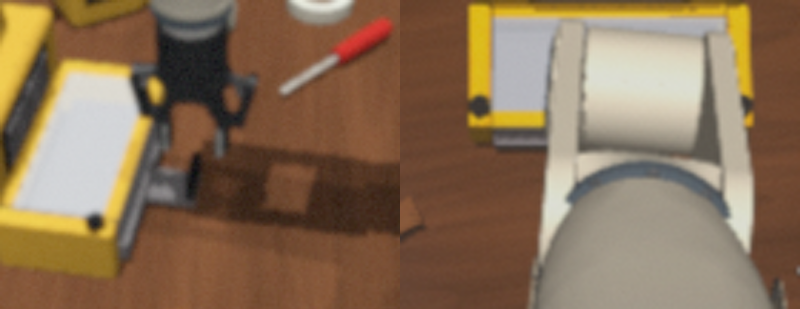

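The side view shows the fingertips at (163,140) and (222,150), straddling the tab at (196,175), so I'll descend and pinch.

step_arm:
  moves:
    - {"tx": 0, "ty": 0, "tz": 0.7, "ax": 0, "ay": 0, "az": 0}
    - {"tx": 0, "ty": 0, "tz": 0.7, "ax": 0, "ay": 0, "az": 0}
    - {"tx": 0, "ty": 0, "tz": 0.6, "ax": 0, "ay": 0, "az": 0}
    - {"tx": 0, "ty": 0, "tz": 0, "ax": 0, "ay": 0, "az": 0}

```text
clock: 5.32
eef_pos: [525.9, -124.1, 47.5]
tcp_rot: [-3.139, -0.0, 1.433]
contact_force: [0.5, 1.2, -0.2]
opening: 0.599
grasp_force: 0.0
```

step_arm:
  moves:
    - {"tx": 0, "ty": 0, "tz": 0, "ax": 0, "ay": 0, "az": 0}
    - {"tx": 0, "ty": 0, "tz": 0, "ax": 0, "ay": 0, "az": 0}
    - {"tx": 0, "ty": 0, "tz": 0, "ax": 0, "ay": 0, "az": 0}
    - {"tx": 0, "ty": 0, "tz": 0, "ax": 0, "ay": 0, "az": 0}
    - {"tx": 0, "ty": 0, "tz": 0, "ax": 0, "ay": 0, "az": 0}
  gripper: 0
  newtons: 30

```text
clock: 5.95
eef_pos: [527.4, -124.5, 49.4]
tcp_rot: [3.14, 0.0, 1.433]
contact_force: [-0.2, 0.1, 6.4]
opening: 0.114
grasp_force: 32.7
```

step_arm:
  moves:
    - {"tx": 0, "ty": 0, "tz": -0.1, "ax": 0, "ay": 0, "az": 0}
    - {"tx": 0, "ty": -0.6, "tz": 0, "ax": 0, "ay": 0, "az": 0}
    - {"tx": 0, "ty": -0.6, "tz": 0, "ax": 0, "ay": 0, "az": 0}
    - {"tx": 0, "ty": -0.6, "tz": 0, "ax": 0, "ay": 0, "az": 0}
    - {"tx": 0, "ty": -0.6, "tz": 0, "ax": 0, "ay": 0, "az": 0}

```text
clock: 6.58
eef_pos: [464.3, -115.7, 49.8]
tcp_rot: [-3.138, -0.0, 1.433]
contact_force: [2.4, -3.4, -32.8]
opening: 0.11
grasp_force: 29.8
```

step_arm:
  moves:
    - {"tx": 0, "ty": -0.6, "tz": 0, "ax": 0, "ay": 0, "az": 0}
    - {"tx": 0, "ty": -0.6, "tz": 0, "ax": 0, "ay": 0, "az": 0}
    - {"tx": 0, "ty": -0.4, "tz": 0, "ax": 0, "ay": 0, "az": 0}
    - {"tx": 0, "ty": -0.2, "tz": 0, "ax": 0, "ay": 0, "az": 0}

```text
clock: 7.08
eef_pos: [419.3, -109.4, 49.8]
tcp_rot: [-3.137, -0.0, 1.433]
contact_force: [0.5, -3.2, -37.2]
opening: 0.112
grasp_force: 29.0
```

step_arm:
  moves:
    - {"tx": 0, "ty": -0.1, "tz": 0, "ax": 0, "ay": 0, "az": 0}
    - {"tx": 0, "ty": -0.1, "tz": 0, "ax": 0, "ay": 0, "az": 0}
    - {"tx": 0, "ty": -0.1, "tz": 0, "ax": 0, "ay": 0, "az": 0}
    - {"tx": 0, "ty": 0, "tz": 0, "ax": 0, "ay": 0, "az": 0}

```text
clock: 7.58
eef_pos: [414.0, -108.6, 50.2]
tcp_rot: [-3.14, -0.0, 1.433]
contact_force: [4.8, -1.0, -37.3]
opening: 0.11
grasp_force: 29.4
```

step_arm:
  moves:
    - {"tx": 0, "ty": 0, "tz": 0.06, "ax": 0, "ay": 0, "az": 0}
    - {"tx": 0, "ty": -0.1, "tz": 0, "ax": 0, "ay": 0, "az": 0}
    - {"tx": 0, "ty": -0.06, "tz": 0, "ax": 0, "ay": 0, "az": 0}
    - {"tx": 0, "ty": 0, "tz": 0, "ax": 0, "ay": 0, "az": 0}

```text
clock: 8.07
eef_pos: [413.8, -108.6, 50.1]
tcp_rot: [3.136, 0.0, 1.433]
contact_force: [11.4, 2.7, -23.6]
opening: 0.114
grasp_force: 31.5
```

step_arm:
  moves:
    - {"tx": 0, "ty": 0, "tz": 0, "ax": 0, "ay": 0, "az": 0}
    - {"tx": 0, "ty": 0, "tz": 0, "ax": 0, "ay": 0, "az": 0}
    - {"tx": 0, "ty": 0, "tz": 0, "ax": 0, "ay": 0, "az": 0}
  gripper: 0.6
  newtons: 20

```text
clock: 8.45
eef_pos: [411.4, -108.4, 50.2]
tcp_rot: [3.141, 0.0, 1.433]
contact_force: [-0.0, -0.6, 0.5]
opening: 0.597
grasp_force: 0.0
```

step_arm:
  moves:
    - {"tx": 0, "ty": 0, "tz": -0.8, "ax": 0, "ay": 0, "az": 0}
    - {"tx": 0, "ty": 0, "tz": -0.8, "ax": 0, "ay": 0, "az": 0}
    - {"tx": 0, "ty": 0, "tz": -0.8, "ax": 0, "ay": 0, "az": 0}
    - {"tx": 0, "ty": 0, "tz": -0.8, "ax": 0, "ay": 0, "az": 0}
    - {"tx": 0, "ty": 0, "tz": -0.8, "ax": 0, "ay": 0, "az": 0}

```text
clock: 9.07
eef_pos: [411.2, -108.4, 150.6]
tcp_rot: [3.141, 0.0, 1.433]
contact_force: [0.2, -0.5, 0.1]
opening: 0.6
grasp_force: 0.0
```

step_arm:
  moves:
    - {"tx": 0.98, "ty": 0.3, "tz": 0, "ax": 0, "ay": 0, "az": 0}
    - {"tx": 0.98, "ty": 0.3, "tz": 0, "ax": 0, "ay": 0, "az": 0}
    - {"tx": 0.98, "ty": 0.3, "tz": 0, "ax": 0, "ay": 0, "az": 0}
    - {"tx": 0.98, "ty": 0.3, "tz": 0, "ax": 0, "ay": 0, "az": 0}
    - {"tx": 0.98, "ty": 0.3, "tz": 0, "ax": 0, "ay": 0, "az": 0}

```text
clock: 9.7
eef_pos: [465.5, 8.5, 149.9]
tcp_rot: [3.141, 0.0, 1.433]
contact_force: [-0.0, 0.7, -0.5]
opening: 0.601
grasp_force: 0.0
```

```bash
cat >> h.py <<'E'
def blocks(n,x0=250,x1=720,y0=120,y1=450,zb=1,save_as=None):
    p,d,K,T=grab(n); hsv=cv2.cvtColor(p,cv2.COLOR_RGB2HSV); C=cloud(d,K,T)
    m=(C[...,0]>x0)&(C[...,0]<x1)&(C[...,1]>y0)&(C[...,1]<y1)&(C[...,2]>zb+14)&(C[...,2]<zb+60)
    nn,l,st,ce=cv2.connectedComponentsWithStats(m.astype(np.uint8))
    for i in range(1,nn):
        if st[i,4]<15: continue
        t=(l==i)&(C[...,2]>zb+21); ys,xs=np.where(t)
        if len(ys)<10: continue
        rc=cv2.minAreaRect(np.array([pt(a,b,K,T,zb+28)[:2] for a,b in zip(xs,ys)],np.float32))
        print(n,ce[i].round(),st[i,4],np.median(hsv[t],0),"z50,95",np.percentile(C[t][:,2],[50,95]).round(1),"mean",C[t].mean(0).round(1),"rect",np.round(rc[0],1),np.round(rc[1],1),round(rc[2],1))
    if save_as: save(save_as,cv2.resize(p,(768,576)))
E
python3 -c "
from h import *
blocks('top'); blocks('side')"
```

```text
top [188. 149.] 55 [ 11. 147. 139.] z50,95 [26.9 32.7] mean [712.2 165.8  27.5] rect [711.8 164.9] [17.9 31.1] 6.7
top [160. 152.] 67 [ 65. 156. 170.] z50,95 [27.8 33. ] mean [712.5 256.6  28.2] rect [713.6 254.5] [18.1 38.1] 12.4
top [171. 194.] 133 [109.5   6.  210. ] z50,95 [27.5 31.3] mean [573.8 233.9  27.4] rect [572.7 233.7] [38.8 28.8] 82.0
top [135. 200.] 131 [110.   6. 208.] z50,95 [27.7 31.5] mean [569.1 349.6  27.5] rect [568.6 348.9] [40.2 29.3] 69.5
top [177. 224.] 90 [96.5 25.  79. ] z50,95 [28.5 43.9] mean [474.4 226.5  28.9] rect [474.2 227.5] [28.  27.8] 70.1
top [139. 232.] 133 [111.   7. 207.] z50,95 [28.1 32. ] mean [465.3 343.6  27.7] rect [465.1 343.2] [37.  30.7] 85.5
top [147. 262.] 135 [113.    7.  209.5] z50,95 [28.1 32.2] mean [371.2 326.7  28.1] rect [371.3 326.2] [29.5 39.3] 0.1
side [185. 256.] 56 [ 13. 158. 142.] z50,95 [26.2 29.9] mean [713.4 173.8  26.4] rect [713.4 174.4] [16.2 36.6] 10.0
side [271. 277.] 121 [79. 21. 74.] z50,95 [28.2 43.8] mean [477.3 234.9  29.7] rect [479.4 232.5] [26.7 36.9] 23.7
side [233. 277.] 180 [ 68.   6. 209.] z50,95 [27.2 30. ] mean [576.2 239.8  27. ] rect [576.  241.2] [42.4 30.7] 87.0
side [179. 283.] 74 [ 66. 150. 163.] z50,95 [27.2 30.6] mean [714.  263.3  27.5] rect [715.1 262.4] [12.8 40.7] 10.1
side [312. 312.] 210 [ 68.   6. 208.] z50,95 [27.6 30.5] mean [374.4 334.   27.5] rect [374.2 335. ] [41.  29.4] 87.9
side [230. 317.] 222 [ 68.   7. 209.] z50,95 [27.3 30.3] mean [571.6 355.8  27.4] rect [571.4 356.7] [41.  31.1] 69.9
side [273. 317.] 217 [ 68.   6. 208.] z50,95 [27.5 31. ] mean [468.7 350.6  27.6] rect [468.6 351.7] [41.2 30.1] 84.1
```

step_arm:
  moves:
    - {"tx": 0.97, "ty": 0.31, "tz": 0, "ax": 0, "ay": 0, "az": 0}
    - {"tx": 0.97, "ty": 0.31, "tz": 0, "ax": 0, "ay": 0, "az": 0}
    - {"tx": 0.97, "ty": 0.31, "tz": 0, "ax": 0, "ay": 0, "az": 0}
    - {"tx": 0.97, "ty": 0.31, "tz": 0, "ax": 0, "ay": 0, "az": 0}
    - {"tx": 0.97, "ty": 0.31, "tz": 0, "ax": 0, "ay": 0, "az": 0}

```text
clock: 10.42
eef_pos: [520.2, 122.4, 149.8]
tcp_rot: [-3.141, 0.0, 1.433]
contact_force: [-0.3, -1.1, -0.8]
opening: 0.595
grasp_force: 0.0
```

step_arm:
  moves:
    - {"tx": 0.97, "ty": 0.31, "tz": 0, "ax": 0, "ay": 0, "az": 0}
    - {"tx": 0.97, "ty": 0.31, "tz": 0, "ax": 0, "ay": 0, "az": 0}
    - {"tx": 0.97, "ty": 0.31, "tz": 0, "ax": 0, "ay": 0, "az": 0}
    - {"tx": 0.97, "ty": 0.31, "tz": 0, "ax": 0, "ay": 0, "az": 0}
    - {"tx": 0.97, "ty": 0.31, "tz": 0, "ax": 0, "ay": 0, "az": 0}

```text
clock: 11.05
eef_pos: [575.9, 238.6, 149.7]
tcp_rot: [-3.142, 0.0, 1.433]
contact_force: [-0.0, 0.3, -0.2]
opening: 0.597
grasp_force: 0.0
```

step_arm:
  moves:
    - {"tx": 0, "ty": 0, "tz": 0.8, "ax": 0, "ay": 0, "az": 0}
    - {"tx": 0, "ty": 0, "tz": 0.8, "ax": 0, "ay": 0, "az": 0}
    - {"tx": 0, "ty": 0, "tz": 0.8, "ax": 0, "ay": 0, "az": 0}

```text
clock: 11.42
eef_pos: [574.3, 236.4, 87.7]
tcp_rot: [-3.14, 0.001, 1.433]
contact_force: [0.0, 0.4, -0.0]
opening: 0.601
grasp_force: 0.0
```

```bash
python3 - <<'E'
from h import *
p,d,K,T=grab("side"); save("a1.png",cv2.resize(p[200:320,170:330],(800,600)))
E
```

```text
(no output)
```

View pics/a1.png

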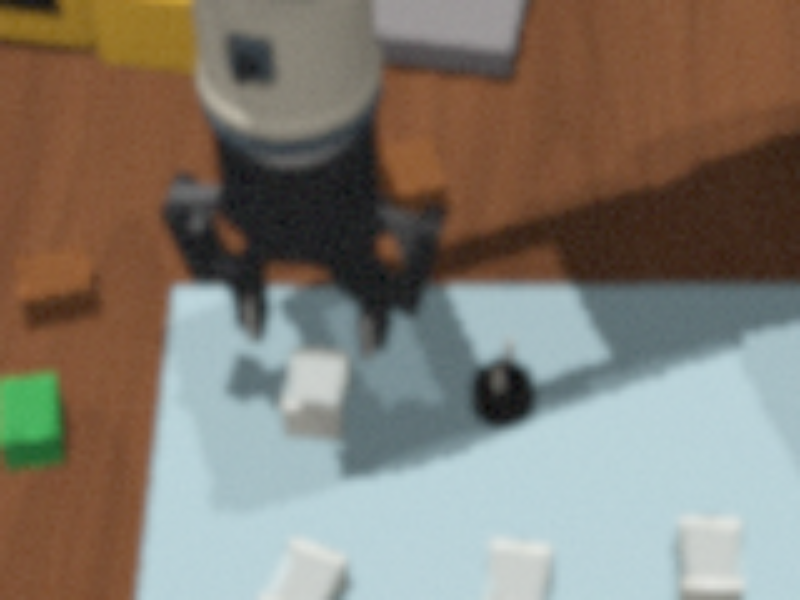

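The fingertips at (250,325) and (372,345) straddle the cartridge at (315,395), so I'll go down and grip.

step_arm:
  moves:
    - {"tx": 0, "ty": 0, "tz": 0.75, "ax": 0, "ay": 0, "az": 0}
    - {"tx": 0, "ty": 0, "tz": 0.75, "ax": 0, "ay": 0, "az": 0}
    - {"tx": 0, "ty": 0, "tz": 0.73, "ax": 0, "ay": 0, "az": 0}
    - {"tx": 0, "ty": 0, "tz": 0, "ax": 0, "ay": 0, "az": 0}

```text
clock: 11.98
eef_pos: [574.3, 236.9, 32.2]
tcp_rot: [-3.139, 0.002, 1.433]
contact_force: [-0.5, 0.4, 0.5]
opening: 0.602
grasp_force: 0.0
```

step_arm:
  moves:
    - {"tx": 0, "ty": 0, "tz": 0, "ax": 0, "ay": 0, "az": 0}
    - {"tx": 0, "ty": 0, "tz": 0, "ax": 0, "ay": 0, "az": 0}
    - {"tx": 0, "ty": 0, "tz": 0, "ax": 0, "ay": 0, "az": 0}
    - {"tx": 0, "ty": 0, "tz": 0, "ax": 0, "ay": 0, "az": 0}
  gripper: 0
  newtons: 20

```text
clock: 12.48
eef_pos: [575.6, 237.5, 34.5]
tcp_rot: [3.141, -0.0, 1.433]
contact_force: [0.5, -0.1, 2.7]
opening: 0.353
grasp_force: 20.1
```

step_arm:
  moves:
    - {"tx": 0, "ty": 0, "tz": -0.5, "ax": 0, "ay": 0, "az": 0}
    - {"tx": 0, "ty": 0, "tz": -0.8, "ax": 0, "ay": 0, "az": 0}
    - {"tx": 0, "ty": 0, "tz": -0.8, "ax": 0, "ay": 0, "az": 0}
    - {"tx": 0, "ty": 0, "tz": -0.7, "ax": 0, "ay": 0, "az": 0}

```text
clock: 12.98
eef_pos: [575.8, 237.6, 106.2]
tcp_rot: [3.14, -0.001, 1.433]
contact_force: [-0.4, 0.6, -0.1]
opening: 0.354
grasp_force: 19.8
```

step_arm:
  moves:
    - {"tx": -0.8, "ty": 0, "tz": 0, "ax": 0, "ay": 0, "az": 0}
    - {"tx": -1, "ty": 0, "tz": 0, "ax": 0, "ay": 0, "az": 0}
    - {"tx": -1, "ty": 0, "tz": 0, "ax": 0, "ay": 0, "az": 0}
    - {"tx": -1, "ty": 0, "tz": 0, "ax": 0, "ay": 0, "az": 0}
    - {"tx": -1, "ty": 0, "tz": 0, "ax": 0, "ay": 0, "az": 0}

```text
clock: 13.6
eef_pos: [557.4, 115.9, 103.1]
tcp_rot: [-3.14, 0.001, 1.432]
contact_force: [0.7, 0.0, -0.9]
opening: 0.355
grasp_force: 19.8
```

step_arm:
  moves:
    - {"tx": -1, "ty": 0, "tz": 0, "ax": 0, "ay": 0, "az": 0}
    - {"tx": -1, "ty": 0, "tz": 0, "ax": 0, "ay": 0, "az": 0}
    - {"tx": -1, "ty": 0, "tz": 0, "ax": 0, "ay": 0, "az": 0}
    - {"tx": -1, "ty": 0, "tz": 0, "ax": 0, "ay": 0, "az": 0}
    - {"tx": -1, "ty": 0, "tz": 0, "ax": 0, "ay": 0, "az": 0}

```text
clock: 14.22
eef_pos: [540.0, -7.6, 103.1]
tcp_rot: [-3.139, 0.0, 1.432]
contact_force: [-0.0, 0.3, -1.4]
opening: 0.353
grasp_force: 19.8
```

step_arm:
  moves:
    - {"tx": -1, "ty": 0, "tz": 0, "ax": 0, "ay": 0, "az": 0}
    - {"tx": -1, "ty": 0, "tz": 0, "ax": 0, "ay": 0, "az": 0}
    - {"tx": -1, "ty": 0, "tz": 0, "ax": 0, "ay": 0, "az": 0}
    - {"tx": -1, "ty": 0, "tz": 0, "ax": 0, "ay": 0, "az": 0}
    - {"tx": -1, "ty": 0, "tz": 0, "ax": 0, "ay": 0, "az": 0}

```text
clock: 14.85
eef_pos: [522.5, -131.0, 103.2]
tcp_rot: [-3.139, -0.0, 1.432]
contact_force: [-0.1, -0.2, -0.9]
opening: 0.355
grasp_force: 19.8
```

step_arm:
  moves:
    - {"tx": -1, "ty": 0, "tz": 0, "ax": 0, "ay": 0, "az": 0}
    - {"tx": -1, "ty": 0, "tz": 0, "ax": 0, "ay": 0, "az": 0}
    - {"tx": -0.8, "ty": 0, "tz": 0, "ax": 0, "ay": 0, "az": 0}
    - {"tx": 0, "ty": 0, "tz": 0, "ax": 0, "ay": 0, "az": 0}

```text
clock: 15.35
eef_pos: [513.9, -200.0, 103.6]
tcp_rot: [-3.141, -0.0, 1.431]
contact_force: [0.1, -0.6, -1.0]
opening: 0.353
grasp_force: 19.8
```

```bash
python3 - <<'E'
from h import *
p,d,K,T=grab("side"); save("a2.png",cv2.resize(p[100:280,160:400],(800,600)))
E
```

```text
(no output)
```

View pics/a2.png

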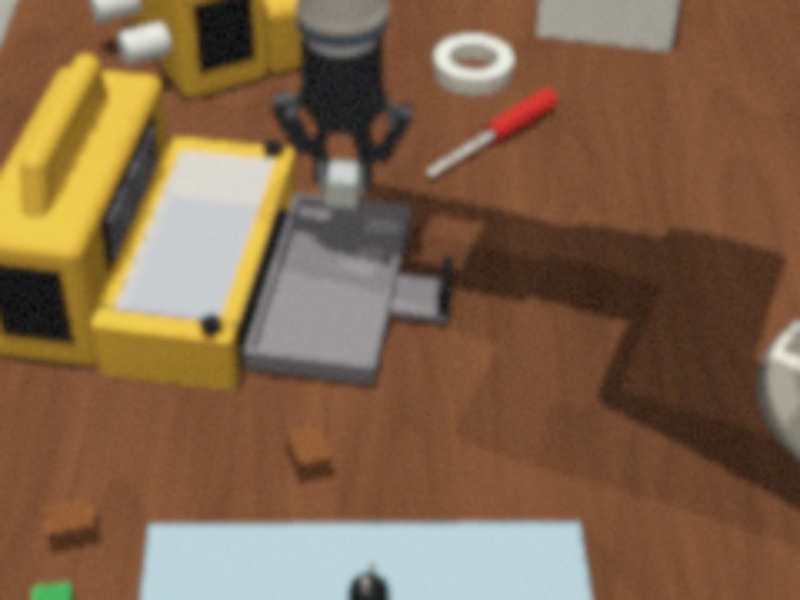

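Cartridge held over the tray's far right end at (343,185), with the tray fully out. Lowering it.

step_arm:
  moves:
    - {"tx": 0, "ty": 0, "tz": 0.8, "ax": 0, "ay": 0, "az": 0}
    - {"tx": 0, "ty": 0, "tz": 0.7, "ax": 0, "ay": 0, "az": 0}
    - {"tx": 0, "ty": 0, "tz": 0.4, "ax": 0, "ay": 0, "az": 0}
    - {"tx": 0, "ty": 0, "tz": 0.2, "ax": 0, "ay": 0, "az": 0}
    - {"tx": 0, "ty": 0, "tz": 0.05, "ax": 0, "ay": 0, "az": 0}

```text
clock: 16.02
eef_pos: [515.2, -198.2, 50.4]
tcp_rot: [-3.141, -0.0, 1.433]
contact_force: [-1.4, 3.2, 9.8]
opening: 0.353
grasp_force: 20.7
```

step_arm:
  moves:
    - {"tx": 0, "ty": 0, "tz": 0, "ax": 0, "ay": 0, "az": 0}
    - {"tx": 0, "ty": 0, "tz": 0, "ax": 0, "ay": 0, "az": 0}
    - {"tx": 0, "ty": 0, "tz": 0, "ax": 0, "ay": 0, "az": 0}
  gripper: 0.56

```text
clock: 16.4
eef_pos: [515.2, -198.6, 50.5]
tcp_rot: [3.141, 0.0, 1.433]
contact_force: [0.3, 0.1, -0.5]
opening: 0.56
grasp_force: 0.0
```

step_arm:
  moves:
    - {"tx": 0, "ty": 0, "tz": -0.8, "ax": 0, "ay": 0, "az": 0}
    - {"tx": 0, "ty": 0, "tz": -0.8, "ax": 0, "ay": 0, "az": 0}
    - {"tx": 0, "ty": 0, "tz": -0.8, "ax": 0, "ay": 0, "az": 0}
    - {"tx": 0, "ty": 0, "tz": -0.8, "ax": 0, "ay": 0, "az": 0}

```text
clock: 16.9
eef_pos: [515.0, -198.5, 131.0]
tcp_rot: [3.141, 0.0, 1.433]
contact_force: [0.3, 0.7, 0.3]
opening: 0.561
grasp_force: 0.0
```

step_arm:
  moves:
    - {"tx": 1, "ty": 0, "tz": 0, "ax": 0, "ay": 0, "az": 0}
    - {"tx": 1, "ty": 0, "tz": 0, "ax": 0, "ay": 0, "az": 0}
    - {"tx": 1, "ty": 0, "tz": 0, "ax": 0, "ay": 0, "az": 0}
    - {"tx": 1, "ty": 0, "tz": 0, "ax": 0, "ay": 0, "az": 0}
    - {"tx": 1, "ty": 0, "tz": 0, "ax": 0, "ay": 0, "az": 0}

```text
clock: 17.52
eef_pos: [532.3, -73.9, 130.4]
tcp_rot: [3.141, 0.0, 1.433]
contact_force: [0.6, -0.7, -1.3]
opening: 0.563
grasp_force: 0.0
```

step_arm:
  moves:
    - {"tx": 1, "ty": 0, "tz": 0, "ax": 0, "ay": 0, "az": 0}
    - {"tx": 1, "ty": 0, "tz": 0, "ax": 0, "ay": 0, "az": 0}
    - {"tx": 1, "ty": 0, "tz": 0, "ax": 0, "ay": 0, "az": 0}
    - {"tx": 1, "ty": 0, "tz": 0, "ax": 0, "ay": 0, "az": 0}
    - {"tx": 1, "ty": 0, "tz": 0, "ax": 0, "ay": 0, "az": 0}

```text
clock: 18.15
eef_pos: [549.4, 50.0, 130.4]
tcp_rot: [3.141, -0.0, 1.433]
contact_force: [-0.5, 0.7, -0.1]
opening: 0.56
grasp_force: 0.0
```

```bash
python3 -c "
from h import *
blocks('side'); print(); blocks('side',440,640,-260,20,16);blocks('top',440,640,-260,20,16)"
```

```text
side [185. 256.] 57 [ 13.  158.5 143.5] z50,95 [27.8 30.7] mean [713.3 174.4  27.4] rect [714.9 173.8] [16.3 33.7] 16.9
side [271. 277.] 121 [85.5 20.  72.5] z50,95 [28.5 43.8] mean [477.2 235.1  29.8] rect [479.1 232.9] [26.6 37.8] 23.7
side [179. 283.] 77 [ 66. 149. 166.] z50,95 [26.9 30.3] mean [714.1 262.6  27.1] rect [715.1 262.8] [12.8 41.4] 10.1
side [312. 312.] 206 [ 66.   6. 209.] z50,95 [27.5 30.5] mean [374.3 334.4  27.5] rect [374.2 335.1] [41.4 29.4] 87.9
side [230. 317.] 228 [ 68.   6. 209.] z50,95 [27.7 30.3] mean [571.4 356.3  27.5] rect [571.4 357.2] [42.  31.1] 69.1
side [273. 317.] 216 [ 68.    6.5 209. ] z50,95 [27.7 30.7] mean [468.5 351.2  27.5] rect [468.6 352.3] [42.6 30.1] 83.9

side [227. 163.] 124 [105.   7. 207.] z50,95 [66.9 69.9] mean [ 630.3 -171.    66.9] rect [ 636.7 -215.4] [ 23.1 133.1] 5.4
side [263. 166.] 79 [ 60.   6. 206.] z50,95 [42.4 44.9] mean [ 512.5 -195.8   42.2] rect [ 511.4 -194. ] [23.5 41.2] 1.8
side [232. 183.] 31 [ 23. 168. 207.] z50,95 [67.3 70.9] mean [605.9 -76.1  67.5] rect [ 609.4 -102.9] [11.4 40.4] 20.2
side [224. 200.] 220 [ 21. 180. 161.] z50,95 [65.1 74.2] mean [622.5 -10.1  61.1] rect [624.9 -41.7] [ 39.4 109.7] 0.8
top [292. 162.] 1368 [111.  11. 189.] z50,95 [67.7 72.3] mean [ 610.  -154.2   67.8] rect [ 623.6 -147.3] [244.7  75. ] 82.0
top [311. 193.] 129 [130.   5. 196.] z50,95 [43.6 47.2] mean [ 512.2 -201.    43.3] rect [ 512.1 -201. ] [40.1 28.5] 82.0
```

step_arm:
  moves:
    - {"tx": 0.93, "ty": -0.06, "tz": 0, "ax": 0, "ay": 0, "az": 0}
    - {"tx": 0.93, "ty": -0.06, "tz": 0, "ax": 0, "ay": 0, "az": 0}
    - {"tx": 0.93, "ty": -0.06, "tz": 0, "ax": 0, "ay": 0, "az": 0}
    - {"tx": 0.93, "ty": -0.06, "tz": 0, "ax": 0, "ay": 0, "az": 0}
    - {"tx": 0.93, "ty": -0.06, "tz": 0, "ax": 0, "ay": 0, "az": 0}
  gripper: 0.63

```text
clock: 18.92
eef_pos: [557.8, 165.0, 130.3]
tcp_rot: [-3.142, 0.0, 1.433]
contact_force: [-0.4, -0.4, -0.7]
opening: 0.629
grasp_force: 0.0
```

step_arm:
  moves:
    - {"tx": 0.93, "ty": -0.06, "tz": 0, "ax": 0, "ay": 0, "az": 0}
    - {"tx": 0.93, "ty": -0.06, "tz": 0, "ax": 0, "ay": 0, "az": 0}
    - {"tx": 0.93, "ty": -0.06, "tz": 0, "ax": 0, "ay": 0, "az": 0}
    - {"tx": 0.93, "ty": -0.06, "tz": 0, "ax": 0, "ay": 0, "az": 0}
    - {"tx": 0.93, "ty": -0.06, "tz": 0, "ax": 0, "ay": 0, "az": 0}

```text
clock: 19.55
eef_pos: [566.4, 283.1, 130.2]
tcp_rot: [-3.142, 0.0, 1.433]
contact_force: [0.3, 0.2, -0.2]
opening: 0.629
grasp_force: 0.0
```

step_arm:
  moves:
    - {"tx": 0.93, "ty": -0.06, "tz": 0, "ax": 0, "ay": 0, "az": 0}
    - {"tx": 0.93, "ty": -0.06, "tz": 0, "ax": 0, "ay": 0, "az": 0}
    - {"tx": 0.93, "ty": -0.06, "tz": 0, "ax": 0, "ay": 0, "az": 0}
    - {"tx": 0, "ty": 0, "tz": 0, "ax": 0, "ay": 0, "az": 0.07}
    - {"tx": 0, "ty": 0, "tz": 0, "ax": 0, "ay": 0, "az": 0.07}

```text
clock: 20.18
eef_pos: [571.4, 352.4, 130.1]
tcp_rot: [-3.141, 0.0, 1.21]
contact_force: [-0.7, 0.6, 0.8]
opening: 0.631
grasp_force: 0.0
```

step_arm:
  moves:
    - {"tx": 0, "ty": 0, "tz": 0, "ax": 0, "ay": 0, "az": 0}
    - {"tx": 0, "ty": 0, "tz": 0.8, "ax": 0, "ay": 0, "az": 0}
    - {"tx": 0, "ty": 0, "tz": 0.8, "ax": 0, "ay": 0, "az": 0}
    - {"tx": 0, "ty": 0, "tz": 0, "ax": 0, "ay": 0, "az": 0}

```text
clock: 20.68
eef_pos: [569.8, 350.2, 87.2]
tcp_rot: [-3.139, 0.004, 1.214]
contact_force: [-0.4, -0.4, 0.6]
opening: 0.63
grasp_force: 0.0
```

```bash
python3 -c "
from h import *
blocks('side')
p,d,K,T=grab('side'); save('b1.png',cv2.resize(p[230:350,170:330],(600,450)))"
```

```text
side [185. 255.] 58 [ 13. 157. 143.] z50,95 [27.3 30.4] mean [713.5 173.4  27.2] rect [715.  173.1] [16.3 32.4] 16.5
side [270. 277.] 119 [93. 23. 62.] z50,95 [28.6 44.4] mean [477.1 234.3  29.9] rect [474.  232.7] [36.2 28. ] 57.2
side [179. 283.] 73 [ 66.  148.  163.5] z50,95 [27.6 31.3] mean [713.8 263.3  27.3] rect [715.1 262.8] [12.8 41.4] 10.1
side [312. 312.] 213 [ 67.   6. 206.] z50,95 [27.3 30. ] mean [374.3 334.   27.4] rect [374.2 335.1] [41.4 29.4] 87.9
side [230. 317.] 221 [ 68.   7. 199.] z50,95 [27.7 30.9] mean [571.5 356.1  27.7] rect [571.5 356.9] [41.5 31.1] 69.9
side [273. 317.] 214 [ 68.   6. 204.] z50,95 [27.4 30.1] mean [468.6 350.6  27.4] rect [468.6 351.7] [41.2 30.1] 84.1
```

View pics/b1.png

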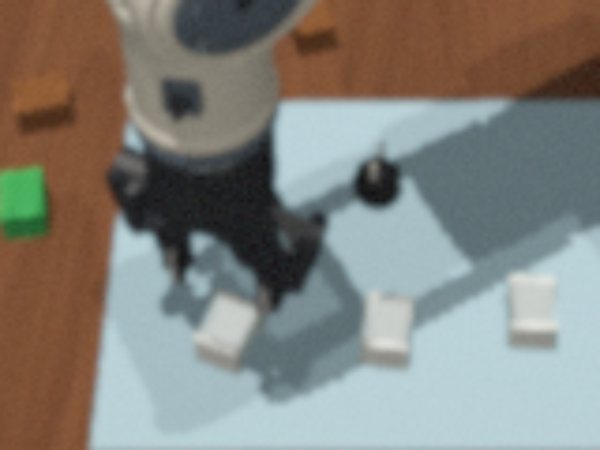

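Fingers at (175,270) and (265,300) straddle the cartridge at (228,328), aligned with it. Descending and gripping.

step_arm:
  moves:
    - {"tx": 0, "ty": 0, "tz": 0.75, "ax": 0, "ay": 0, "az": 0}
    - {"tx": 0, "ty": 0, "tz": 0.75, "ax": 0, "ay": 0, "az": 0}
    - {"tx": 0, "ty": 0, "tz": 0.74, "ax": 0, "ay": 0, "az": 0}
    - {"tx": 0, "ty": 0, "tz": 0, "ax": 0, "ay": 0, "az": 0}

```text
clock: 21.28
eef_pos: [570.1, 350.4, 31.9]
tcp_rot: [-3.139, 0.003, 1.213]
contact_force: [0.5, -0.2, 0.1]
opening: 0.631
grasp_force: 0.0
```

step_arm:
  moves:
    - {"tx": 0, "ty": 0, "tz": 0, "ax": 0, "ay": 0, "az": 0}
    - {"tx": 0, "ty": 0, "tz": 0, "ax": 0, "ay": 0, "az": 0}
    - {"tx": 0, "ty": 0, "tz": 0, "ax": 0, "ay": 0, "az": 0}
    - {"tx": 0, "ty": 0, "tz": 0, "ax": 0, "ay": 0, "az": 0}
  gripper: 0
  newtons: 20

```text
clock: 21.78
eef_pos: [571.6, 351.4, 34.8]
tcp_rot: [3.141, -0.001, 1.213]
contact_force: [-0.0, -1.0, 2.0]
opening: 0.347
grasp_force: 21.2
```

step_arm:
  moves:
    - {"tx": 0, "ty": 0, "tz": -0.5, "ax": 0, "ay": 0, "az": 0}
    - {"tx": 0, "ty": 0, "tz": -0.8, "ax": 0, "ay": 0, "az": 0}
    - {"tx": 0, "ty": 0, "tz": -0.8, "ax": 0, "ay": 0, "az": 0}
    - {"tx": 0, "ty": 0, "tz": -0.8, "ax": 0, "ay": 0, "az": -0.07}
    - {"tx": 0, "ty": 0, "tz": 0, "ax": 0, "ay": 0, "az": -0.07}

```text
clock: 22.4
eef_pos: [572.9, 352.1, 110.5]
tcp_rot: [3.138, -0.003, 1.437]
contact_force: [-0.4, -0.5, -0.3]
opening: 0.347
grasp_force: 20.9
```

step_arm:
  moves:
    - {"tx": -1, "ty": 0.04, "tz": 0, "ax": 0, "ay": 0, "az": 0}
    - {"tx": -1, "ty": 0.04, "tz": 0, "ax": 0, "ay": 0, "az": 0}
    - {"tx": -1, "ty": 0.04, "tz": 0, "ax": 0, "ay": 0, "az": 0}
    - {"tx": -1, "ty": 0.04, "tz": 0, "ax": 0, "ay": 0, "az": 0}
    - {"tx": -1, "ty": 0.04, "tz": 0, "ax": 0, "ay": 0, "az": 0}

```text
clock: 23.02
eef_pos: [559.0, 224.7, 106.8]
tcp_rot: [-3.141, 0.0, 1.432]
contact_force: [0.1, -0.1, -0.7]
opening: 0.347
grasp_force: 20.9
```

step_arm:
  moves:
    - {"tx": -1, "ty": 0.04, "tz": 0, "ax": 0, "ay": 0, "az": 0}
    - {"tx": -1, "ty": 0.04, "tz": 0, "ax": 0, "ay": 0, "az": 0}
    - {"tx": -1, "ty": 0.04, "tz": 0, "ax": 0, "ay": 0, "az": 0}
    - {"tx": -1, "ty": 0.04, "tz": 0, "ax": 0, "ay": 0, "az": 0}
    - {"tx": -1, "ty": 0.04, "tz": 0, "ax": 0, "ay": 0, "az": 0}

```text
clock: 23.65
eef_pos: [546.8, 100.6, 106.8]
tcp_rot: [3.142, -0.0, 1.433]
contact_force: [-0.7, -1.1, -1.6]
opening: 0.346
grasp_force: 20.9
```

step_arm:
  moves:
    - {"tx": -1, "ty": 0.04, "tz": 0, "ax": 0, "ay": 0, "az": 0}
    - {"tx": -1, "ty": 0.04, "tz": 0, "ax": 0, "ay": 0, "az": 0}
    - {"tx": -1, "ty": 0.04, "tz": 0, "ax": 0, "ay": 0, "az": 0}
    - {"tx": -1, "ty": 0.04, "tz": 0, "ax": 0, "ay": 0, "az": 0}
    - {"tx": -1, "ty": 0.04, "tz": 0, "ax": 0, "ay": 0, "az": 0}

```text
clock: 24.28
eef_pos: [534.4, -23.8, 106.8]
tcp_rot: [3.141, 0.0, 1.433]
contact_force: [0.5, 0.6, -0.9]
opening: 0.346
grasp_force: 20.9
```

step_arm:
  moves:
    - {"tx": -1, "ty": 0.04, "tz": 0, "ax": 0, "ay": 0, "az": 0}
    - {"tx": -1, "ty": 0.04, "tz": 0, "ax": 0, "ay": 0, "az": 0}
    - {"tx": -1, "ty": 0.04, "tz": 0, "ax": 0, "ay": 0, "az": 0}
    - {"tx": -1, "ty": 0.04, "tz": 0, "ax": 0, "ay": 0, "az": 0}
    - {"tx": 0, "ty": 0, "tz": 0, "ax": 0, "ay": 0, "az": 0}

```text
clock: 24.9
eef_pos: [524.6, -123.7, 106.8]
tcp_rot: [3.141, 0.0, 1.431]
contact_force: [0.6, -0.1, -0.4]
opening: 0.347
grasp_force: 20.9
```

```bash
python3 -c "
from h import *
print({k:np.round(v,2) for k,v in r.sense().items() if k in('eef_pos','opening','grasp_force','tcp_rot')})
blocks('side',440,580,-260,140,16); p,d,K,T=grab('side'); C=cloud(d,K,T)
m=(C[...,2]>50)&(C[...,2]<100)&(abs(C[...,1]+130)<40)&(C[...,0]<570)&(C[...,0]>440); h=cv2.cvtColor(p,cv2.COLOR_RGB2HSV); w=m&(h[...,1]<40)&(h[...,2]>140); print(w.sum(),C[w].min(0) if w.any() else 0,C[w].max(0) if w.any() else 0)"
```

```text
{'eef_pos': array([ 524.61, -123.7 ,  106.82]), 'tcp_rot': array([3.14, 0.  , 1.43]), 'grasp_force': np.float64(20.94), 'opening': np.float64(0.35)}
52 [ 512.70846592 -139.53779196   87.53319669] [540.78170409 -99.19402729  99.98194469]
```

step_arm:
  moves:
    - {"tx": -0.94, "ty": 0, "tz": 0, "ax": 0, "ay": 0, "az": 0}
    - {"tx": 0, "ty": 0, "tz": 0, "ax": 0, "ay": 0, "az": 0}

```text
clock: 25.25
eef_pos: [521.8, -145.3, 106.8]
tcp_rot: [3.141, 0.0, 1.433]
contact_force: [-0.3, 0.1, 0.0]
opening: 0.342
grasp_force: 20.9
```

step_arm:
  moves:
    - {"tx": 0, "ty": 0, "tz": 0.8, "ax": 0, "ay": 0, "az": 0}
    - {"tx": 0, "ty": 0, "tz": 0.7, "ax": 0, "ay": 0, "az": 0}
    - {"tx": 0, "ty": 0, "tz": 0.5, "ax": 0, "ay": 0, "az": 0}
    - {"tx": 0, "ty": 0, "tz": 0.2, "ax": 0, "ay": 0, "az": 0}
    - {"tx": 0, "ty": 0, "tz": 0.05, "ax": 0, "ay": 0, "az": 0}

```text
clock: 25.88
eef_pos: [522.1, -144.9, 50.6]
tcp_rot: [-3.142, -0.0, 1.433]
contact_force: [-0.4, 2.4, 10.2]
opening: 0.347
grasp_force: 22.3
```

step_arm:
  moves:
    - {"tx": 0, "ty": 0, "tz": 0, "ax": 0, "ay": 0, "az": 0}
    - {"tx": 0, "ty": 0, "tz": 0, "ax": 0, "ay": 0, "az": 0}
    - {"tx": 0, "ty": 0, "tz": 0, "ax": 0, "ay": 0, "az": 0}
  gripper: 0.56

```text
clock: 26.25
eef_pos: [522.1, -145.2, 50.7]
tcp_rot: [3.141, 0.0, 1.433]
contact_force: [-0.1, 0.1, -0.0]
opening: 0.562
grasp_force: 0.0
```

step_arm:
  moves:
    - {"tx": 0, "ty": 0, "tz": -0.8, "ax": 0, "ay": 0, "az": 0}
    - {"tx": 0, "ty": 0, "tz": -0.8, "ax": 0, "ay": 0, "az": 0}
    - {"tx": 0, "ty": 0, "tz": -0.8, "ax": 0, "ay": 0, "az": 0}
    - {"tx": 0, "ty": 0, "tz": -0.8, "ax": 0, "ay": 0, "az": 0}

```text
clock: 26.75
eef_pos: [521.8, -145.2, 131.3]
tcp_rot: [3.141, 0.0, 1.433]
contact_force: [0.1, -0.3, -0.6]
opening: 0.557
grasp_force: 0.0
```

step_arm:
  moves:
    - {"tx": 1, "ty": -0.3, "tz": 0, "ax": 0, "ay": 0, "az": 0}
    - {"tx": 1, "ty": -0.3, "tz": 0, "ax": 0, "ay": 0, "az": 0}
    - {"tx": 1, "ty": -0.3, "tz": 0, "ax": 0, "ay": 0, "az": 0}
    - {"tx": 1, "ty": -0.3, "tz": 0, "ax": 0, "ay": 0, "az": 0}
    - {"tx": 1, "ty": -0.3, "tz": 0, "ax": 0, "ay": 0, "az": 0}

```text
clock: 27.38
eef_pos: [501.7, -15.4, 130.7]
tcp_rot: [3.141, -0.0, 1.433]
contact_force: [0.2, 1.2, 0.2]
opening: 0.562
grasp_force: 0.0
```

step_arm:
  moves:
    - {"tx": 1, "ty": -0.3, "tz": 0, "ax": 0, "ay": 0, "az": 0}
    - {"tx": 1, "ty": -0.3, "tz": 0, "ax": 0, "ay": 0, "az": 0}
    - {"tx": 1, "ty": -0.3, "tz": 0, "ax": 0, "ay": 0, "az": 0}
    - {"tx": 1, "ty": -0.3, "tz": 0, "ax": 0, "ay": 0, "az": 0}
    - {"tx": 1, "ty": -0.3, "tz": 0, "ax": 0, "ay": 0, "az": 0}

```text
clock: 28.0
eef_pos: [481.7, 113.6, 130.7]
tcp_rot: [3.141, -0.0, 1.433]
contact_force: [-0.4, 0.1, -0.3]
opening: 0.561
grasp_force: 0.0
```

```bash
python3 -c "
from h import *
blocks('side'); print(); blocks('side',440,580,-260,20,16);blocks('top',440,580,-260,20,16)"
```

```text
side [185. 255.] 53 [ 13. 158. 144.] z50,95 [26.9 30. ] mean [713.1 173.9  26.9] rect [712.2 173. ] [13.5 34.3] 9.9
side [271. 277.] 124 [90. 21. 71.] z50,95 [29.7 43.1] mean [477.2 235.1  30.2] rect [477.7 230.2] [23.6 37.9] 1.8
side [179. 283.] 74 [ 66. 150. 164.] z50,95 [27.2 30.7] mean [713.7 264.   27. ] rect [714.9 263.8] [12.8 42.6] 10.1
side [312. 312.] 209 [ 66.   6. 208.] z50,95 [27.5 30.1] mean [374.3 333.8  27.5] rect [374.2 334.5] [40.  29.4] 87.9
side [273. 317.] 219 [ 68.   6. 208.] z50,95 [27.7 30.6] mean [468.6 351.   27.7] rect [468.5 351.9] [41.8 30.1] 83.9

side [245. 153.] 44 [ 22. 172. 198.] z50,95 [65.1 70.2] mean [ 575.1 -234.4   61.3] rect [ 576.2 -248.1] [71.3 13.2] 89.6
top [318. 170.] 80 [ 24. 193. 222.] z50,95 [67.2 71.1] mean [ 575.1 -227.8   66.4] rect [ 584.8 -221.3] [87.3 19.1] 77.6
top [311. 192.] 127 [135.   4. 214.] z50,95 [43.2 47.9] mean [ 512.8 -201.1   43.4] rect [ 512.3 -200.9] [38.7 31.2] 86.9
top [293. 193.] 128 [135.   4. 214.] z50,95 [44.2 48.4] mean [ 519.9 -145.8   44. ] rect [ 519.8 -145.9] [34.6 28.5] 82.0
```

step_arm:
  moves:
    - {"tx": 0.92, "ty": -0.18, "tz": 0, "ax": 0, "ay": 0, "az": 0}
    - {"tx": 0.92, "ty": -0.18, "tz": 0, "ax": 0, "ay": 0, "az": 0}
    - {"tx": 0.92, "ty": -0.18, "tz": 0, "ax": 0, "ay": 0, "az": 0}
    - {"tx": 0.92, "ty": -0.18, "tz": 0, "ax": 0, "ay": 0, "az": 0}
    - {"tx": 0.92, "ty": -0.18, "tz": 0, "ax": 0, "ay": 0, "az": 0}
  gripper: 0.63

```text
clock: 28.78
eef_pos: [475.7, 229.6, 130.6]
tcp_rot: [3.141, 0.0, 1.433]
contact_force: [0.8, 0.7, -0.3]
opening: 0.631
grasp_force: 0.0
```

step_arm:
  moves:
    - {"tx": 0.92, "ty": -0.18, "tz": 0, "ax": 0, "ay": 0, "az": 0}
    - {"tx": 0.92, "ty": -0.18, "tz": 0, "ax": 0, "ay": 0, "az": 0}
    - {"tx": 0.92, "ty": -0.18, "tz": 0, "ax": 0, "ay": 0, "az": 0}
    - {"tx": 0.92, "ty": -0.18, "tz": 0, "ax": 0, "ay": 0, "az": 0}
    - {"tx": 0.92, "ty": -0.18, "tz": 0, "ax": 0, "ay": 0, "az": 0}

```text
clock: 29.4
eef_pos: [468.9, 348.0, 130.5]
tcp_rot: [3.142, 0.0, 1.433]
contact_force: [1.4, 0.3, 1.0]
opening: 0.628
grasp_force: 0.0
```

step_arm:
  moves:
    - {"tx": 0, "ty": 0, "tz": 0, "ax": 0, "ay": 0, "az": 0}
    - {"tx": 0, "ty": 0, "tz": 0.8, "ax": 0, "ay": 0, "az": 0}
    - {"tx": 0, "ty": 0, "tz": 0.8, "ax": 0, "ay": 0, "az": 0}
    - {"tx": 0, "ty": 0, "tz": 0, "ax": 0, "ay": 0, "az": 0}

```text
clock: 29.9
eef_pos: [467.8, 345.7, 89.2]
tcp_rot: [-3.139, 0.002, 1.433]
contact_force: [-0.0, 0.6, 0.4]
opening: 0.631
grasp_force: 0.0
```

```bash
python3 -c "
from h import *
blocks('side')"
```

```text
side [185. 255.] 53 [ 13. 158. 137.] z50,95 [27.3 29.7] mean [713.3 173.4  27. ] rect [711.2 173.1] [34.4 15.7] 88.5
side [179. 283.] 74 [ 66. 150. 157.] z50,95 [27.3 30.5] mean [714.1 262.8  27.1] rect [715.1 262.6] [12.8 41. ] 10.1
side [312. 312.] 213 [ 68.   7. 198.] z50,95 [27.6 30.6] mean [374.4 334.2  27.5] rect [374.2 335.4] [41.9 29.4] 87.9
side [273. 317.] 217 [ 68.   8. 187.] z50,95 [27.6 30.2] mean [468.7 351.3  27.5] rect [468.7 352.8] [43.4 30.1] 84.1
```

Cartridge C is unmoved.

step_arm:
  moves:
    - {"tx": 0, "ty": 0, "tz": 0.75, "ax": 0, "ay": 0, "az": 0}
    - {"tx": 0, "ty": 0, "tz": 0.75, "ax": 0, "ay": 0, "az": 0}
    - {"tx": 0, "ty": 0, "tz": 0.74, "ax": 0, "ay": 0, "az": 0}
    - {"tx": 0, "ty": 0, "tz": 0, "ax": 0, "ay": 0, "az": 0}

```text
clock: 30.45
eef_pos: [467.7, 345.9, 32.4]
tcp_rot: [-3.139, 0.003, 1.433]
contact_force: [0.1, 0.2, 0.1]
opening: 0.626
grasp_force: 0.0
```

step_arm:
  moves:
    - {"tx": 0, "ty": 0, "tz": 0, "ax": 0, "ay": 0, "az": 0}
    - {"tx": 0, "ty": 0, "tz": 0, "ax": 0, "ay": 0, "az": 0}
    - {"tx": 0, "ty": 0, "tz": 0, "ax": 0, "ay": 0, "az": 0}
    - {"tx": 0, "ty": 0, "tz": 0, "ax": 0, "ay": 0, "az": 0}
  gripper: 0
  newtons: 20

```text
clock: 30.95
eef_pos: [469.0, 346.9, 34.9]
tcp_rot: [3.141, -0.0, 1.433]
contact_force: [-0.4, -0.1, 1.8]
opening: 0.348
grasp_force: 20.7
```

step_arm:
  moves:
    - {"tx": 0, "ty": 0, "tz": -0.5, "ax": 0, "ay": 0, "az": 0}
    - {"tx": 0, "ty": 0, "tz": -0.8, "ax": 0, "ay": 0, "az": 0}
    - {"tx": 0, "ty": 0, "tz": -0.8, "ax": 0, "ay": 0, "az": 0}
    - {"tx": 0, "ty": 0, "tz": -0.8, "ax": 0, "ay": 0, "az": 0}

```text
clock: 31.45
eef_pos: [469.2, 347.0, 109.3]
tcp_rot: [3.14, -0.001, 1.433]
contact_force: [-0.1, -0.3, -0.9]
opening: 0.35
grasp_force: 20.5
```

step_arm:
  moves:
    - {"tx": -0.955, "ty": 0.267, "tz": 0, "ax": 0, "ay": 0, "az": 0}
    - {"tx": -0.955, "ty": 0.267, "tz": 0, "ax": 0, "ay": 0, "az": 0}
    - {"tx": -0.955, "ty": 0.267, "tz": 0, "ax": 0, "ay": 0, "az": 0}
    - {"tx": -0.955, "ty": 0.267, "tz": 0, "ax": 0, "ay": 0, "az": 0}
    - {"tx": -0.955, "ty": 0.267, "tz": 0, "ax": 0, "ay": 0, "az": 0}

```text
clock: 32.08
eef_pos: [486.0, 223.4, 108.6]
tcp_rot: [3.14, -0.001, 1.433]
contact_force: [-0.3, -0.7, -1.0]
opening: 0.347
grasp_force: 20.5
```

step_arm:
  moves:
    - {"tx": -0.955, "ty": 0.267, "tz": 0, "ax": 0, "ay": 0, "az": 0}
    - {"tx": -0.955, "ty": 0.267, "tz": 0, "ax": 0, "ay": 0, "az": 0}
    - {"tx": -0.955, "ty": 0.267, "tz": 0, "ax": 0, "ay": 0, "az": 0}
    - {"tx": -0.955, "ty": 0.267, "tz": 0, "ax": 0, "ay": 0, "az": 0}
    - {"tx": -0.955, "ty": 0.267, "tz": 0, "ax": 0, "ay": 0, "az": 0}

```text
clock: 32.7
eef_pos: [502.8, 100.4, 108.6]
tcp_rot: [3.14, -0.001, 1.433]
contact_force: [0.6, -0.4, -0.5]
opening: 0.349
grasp_force: 20.5
```

step_arm:
  moves:
    - {"tx": -0.955, "ty": 0.267, "tz": 0, "ax": 0, "ay": 0, "az": 0}
    - {"tx": -0.955, "ty": 0.267, "tz": 0, "ax": 0, "ay": 0, "az": 0}
    - {"tx": -0.955, "ty": 0.267, "tz": 0, "ax": 0, "ay": 0, "az": 0}
    - {"tx": -0.955, "ty": 0.267, "tz": 0, "ax": 0, "ay": 0, "az": 0}
    - {"tx": -0.955, "ty": 0.267, "tz": 0, "ax": 0, "ay": 0, "az": 0}

```text
clock: 33.33
eef_pos: [519.5, -22.5, 108.6]
tcp_rot: [3.14, -0.0, 1.433]
contact_force: [-0.2, 0.2, -0.1]
opening: 0.348
grasp_force: 20.5
```

step_arm:
  moves:
    - {"tx": -0.955, "ty": 0.267, "tz": 0, "ax": 0, "ay": 0, "az": 0}
    - {"tx": -0.955, "ty": 0.267, "tz": 0, "ax": 0, "ay": 0, "az": 0}
    - {"tx": -0.955, "ty": 0.267, "tz": 0, "ax": 0, "ay": 0, "az": 0}
    - {"tx": 0, "ty": 0, "tz": 0, "ax": 0, "ay": 0, "az": 0}
    - {"tx": 0, "ty": 0, "tz": 0, "ax": 0, "ay": 0, "az": 0}

```text
clock: 33.95
eef_pos: [529.0, -95.1, 107.8]
tcp_rot: [3.141, -0.0, 1.433]
contact_force: [0.5, 0.3, -0.9]
opening: 0.349
grasp_force: 20.5
```

```bash
cat >> h.py <<'E'
def held():
    s=r.sense(); e=s['eef_pos']; p,d,K,T=grab('side'); C=cloud(d,K,T); h=cv2.cvtColor(p,cv2.COLOR_RGB2HSV)
    w=(abs(C[...,2]-e[2]+20)<30)&(abs(C[...,1]-e[1])<45)&(abs(C[...,0]-e[0])<45)&(h[...,1]<40)&(h[...,2]>140)
    print(np.round(e,1),s['opening'],s['grasp_force'],w.sum(),(np.percentile(C[w],[3,97],axis=0)-e).round(1) if w.any() else 0)
E
python3 -c "
from h import *
held()"
```

```text
[529.  -95.1 107.8] 0.3490704788376424 20.490158200263977 92 [[-11.4 -15.6 -21.5]
 [ 16.3  21.9  -4.1]]
```

step_arm:
  moves:
    - {"tx": 0, "ty": 0, "tz": 0.8, "ax": 0, "ay": 0, "az": 0}
    - {"tx": 0, "ty": 0, "tz": 0.7, "ax": 0, "ay": 0, "az": 0}
    - {"tx": 0, "ty": 0, "tz": 0.5, "ax": 0, "ay": 0, "az": 0}
    - {"tx": 0, "ty": 0, "tz": 0.2, "ax": 0, "ay": 0, "az": 0}
    - {"tx": 0, "ty": 0, "tz": 0.06, "ax": 0, "ay": 0, "az": 0}

```text
clock: 34.62
eef_pos: [529.2, -95.2, 50.7]
tcp_rot: [3.142, -0.0, 1.433]
contact_force: [-1.4, 2.2, 14.4]
opening: 0.348
grasp_force: 20.8
```

step_arm:
  moves:
    - {"tx": 0, "ty": 0, "tz": 0, "ax": 0, "ay": 0, "az": 0}
    - {"tx": 0, "ty": 0, "tz": 0, "ax": 0, "ay": 0, "az": 0}
    - {"tx": 0, "ty": 0, "tz": 0, "ax": 0, "ay": 0, "az": 0}
  gripper: 0.56

```text
clock: 35.0
eef_pos: [529.0, -95.4, 50.7]
tcp_rot: [3.141, 0.0, 1.433]
contact_force: [-0.7, -0.7, -0.6]
opening: 0.557
grasp_force: 0.0
```

step_arm:
  moves:
    - {"tx": 0, "ty": 0, "tz": -0.8, "ax": 0, "ay": 0, "az": 0}
    - {"tx": 0, "ty": 0, "tz": -0.8, "ax": 0, "ay": 0, "az": 0}
    - {"tx": 0, "ty": 0, "tz": -0.8, "ax": 0, "ay": 0, "az": 0}
    - {"tx": 0, "ty": 0, "tz": -0.8, "ax": 0, "ay": 0, "az": 0}

```text
clock: 35.5
eef_pos: [528.8, -95.4, 131.2]
tcp_rot: [-3.142, 0.0, 1.433]
contact_force: [0.1, -0.5, -0.5]
opening: 0.555
grasp_force: 0.0
```

step_arm:
  moves:
    - {"tx": 1, "ty": -0.4, "tz": 0, "ax": 0, "ay": 0, "az": 0}
    - {"tx": 1, "ty": -0.54, "tz": 0, "ax": 0, "ay": 0, "az": 0}
    - {"tx": 1, "ty": -0.54, "tz": 0, "ax": 0, "ay": 0, "az": 0}
    - {"tx": 1, "ty": -0.54, "tz": 0, "ax": 0, "ay": 0, "az": 0}
    - {"tx": 1, "ty": -0.54, "tz": 0, "ax": 0, "ay": 0, "az": 0}

```text
clock: 36.12
eef_pos: [482.3, 38.0, 130.7]
tcp_rot: [3.141, -0.0, 1.433]
contact_force: [1.1, -0.0, -0.6]
opening: 0.56
grasp_force: 0.0
```

step_arm:
  moves:
    - {"tx": 1, "ty": -0.54, "tz": 0, "ax": 0, "ay": 0, "az": 0}
    - {"tx": 1, "ty": -0.54, "tz": 0, "ax": 0, "ay": 0, "az": 0}
    - {"tx": 1, "ty": -0.54, "tz": 0, "ax": 0, "ay": 0, "az": 0}
    - {"tx": 1, "ty": -0.54, "tz": 0, "ax": 0, "ay": 0, "az": 0}
    - {"tx": 1, "ty": -0.54, "tz": 0, "ax": 0, "ay": 0, "az": 0}

```text
clock: 36.75
eef_pos: [432.6, 171.1, 130.7]
tcp_rot: [3.141, -0.0, 1.433]
contact_force: [0.3, 0.6, 0.2]
opening: 0.559
grasp_force: 0.0
```

```bash
python3 -c "
from h import *
blocks('side'); print(); blocks('side',440,570,-260,20,16);blocks('top',440,570,-260,20,16)"
```

```text
side [185. 256.] 53 [ 13. 159. 141.] z50,95 [27.2 30.3] mean [712.9 174.1  27.1] rect [712.2 173. ] [13.5 34.3] 9.9
side [270. 277.] 117 [90. 19. 71.] z50,95 [28. 43.] mean [477.8 234.9  29.5] rect [475.  233.7] [38.6 27.9] 56.5
side [179. 283.] 75 [ 66.  150.  161.5] z50,95 [26.6 30.6] mean [713.9 262.8  27.1] rect [715.1 262.8] [12.8 41.4] 10.1
side [312. 312.] 210 [ 68.   6. 205.] z50,95 [27.6 30.6] mean [374.3 334.1  27.5] rect [374.2 335.2] [41.6 29.4] 87.9

side [259. 177.] 308 [ 54.5   6.  203. ] z50,95 [42.4 46. ] mean [ 523.1 -138.8   42.4] rect [ 522.3 -140.9] [149.2  31. ] 82.8
top [311. 192.] 133 [130.   3. 220.] z50,95 [43.4 47.9] mean [ 513.7 -201.5   43.4] rect [ 513.6 -201.4] [38.3 29.6] 88.5
top [277. 193.] 128 [139.   3. 220.] z50,95 [44.6 48. ] mean [526.5 -97.   44.2] rect [526.5 -98.2] [37.2 28.5] 82.0
top [293. 192.] 122 [135.   3. 220.] z50,95 [43.2 47.4] mean [ 520.  -146.    43.2] rect [ 519.8 -145.9] [34.6 28.5] 82.0
```

step_arm:
  moves:
    - {"tx": 0.86, "ty": -0.457, "tz": 0, "ax": 0, "ay": 0, "az": 0}
    - {"tx": 0.86, "ty": -0.457, "tz": 0, "ax": 0, "ay": 0, "az": 0}
    - {"tx": 0.86, "ty": -0.457, "tz": 0, "ax": 0, "ay": 0, "az": 0}
    - {"tx": 0.86, "ty": -0.457, "tz": 0, "ax": 0, "ay": 0, "az": 0}
    - {"tx": 0.86, "ty": -0.457, "tz": 0, "ax": 0, "ay": 0, "az": 0}
  gripper: 0.63

```text
clock: 37.52
eef_pos: [391.4, 284.5, 130.6]
tcp_rot: [3.141, 0.0, 1.433]
contact_force: [0.2, 0.0, 0.5]
opening: 0.631
grasp_force: 0.0
```

step_arm:
  moves:
    - {"tx": 0.86, "ty": -0.457, "tz": 0, "ax": 0, "ay": 0, "az": 0}
    - {"tx": 0.86, "ty": -0.457, "tz": 0, "ax": 0, "ay": 0, "az": 0}
    - {"tx": 0, "ty": 0, "tz": 0, "ax": 0, "ay": 0, "az": -0.05}
    - {"tx": 0, "ty": 0, "tz": 0, "ax": 0, "ay": 0, "az": 0}

```text
clock: 38.02
eef_pos: [374.8, 329.8, 130.5]
tcp_rot: [3.142, 0.0, 1.511]
contact_force: [0.5, -0.6, -0.4]
opening: 0.632
grasp_force: 0.0
```

step_arm:
  moves:
    - {"tx": 0, "ty": 0, "tz": 0.8, "ax": 0, "ay": 0, "az": 0}
    - {"tx": 0, "ty": 0, "tz": 0.8, "ax": 0, "ay": 0, "az": 0}
    - {"tx": 0, "ty": 0, "tz": 0, "ax": 0, "ay": 0, "az": 0}

```text
clock: 38.4
eef_pos: [374.0, 329.0, 89.5]
tcp_rot: [-3.14, 0.002, 1.509]
contact_force: [1.0, -0.0, 0.5]
opening: 0.63
grasp_force: 0.0
```

```bash
python3 -c "
from h import *
blocks('side')"
```

```text
side [185. 256.] 59 [ 13. 160. 135.] z50,95 [27.4 30.1] mean [713.6 174.   27.1] rect [715.2 173.6] [16.7 33.1] 16.9
side [271. 277.] 119 [92.  21.5 69. ] z50,95 [28.7 42.7] mean [477.5 234.9  29.6] rect [479.4 232.1] [26.9 38.4] 17.5
side [179. 283.] 75 [ 66.  151.5 156. ] z50,95 [27.4 29.5] mean [713.9 263.9  27.2] rect [714.9 263.6] [12.8 42.2] 10.1
side [312. 312.] 212 [ 70.   8. 184.] z50,95 [27.5 30.3] mean [374.4 334.1  27.4] rect [374.2 335.7] [42.5 29.4] 87.9
```

step_arm:
  moves:
    - {"tx": 0, "ty": 0, "tz": 0.75, "ax": 0, "ay": 0, "az": 0}
    - {"tx": 0, "ty": 0, "tz": 0.75, "ax": 0, "ay": 0, "az": 0}
    - {"tx": 0, "ty": 0, "tz": 0.74, "ax": 0, "ay": 0, "az": 0}
    - {"tx": 0, "ty": 0, "tz": 0, "ax": 0, "ay": 0, "az": 0}

```text
clock: 38.95
eef_pos: [374.3, 329.9, 34.4]
tcp_rot: [-3.141, 0.001, 1.511]
contact_force: [-0.3, -0.4, 0.2]
opening: 0.632
grasp_force: 0.0
```

step_arm:
  moves:
    - {"tx": 0, "ty": 0, "tz": 0, "ax": 0, "ay": 0, "az": 0}
    - {"tx": 0, "ty": 0, "tz": 0, "ax": 0, "ay": 0, "az": 0}
    - {"tx": 0, "ty": 0, "tz": 0, "ax": 0, "ay": 0, "az": 0}
    - {"tx": 0, "ty": 0, "tz": 0, "ax": 0, "ay": 0, "az": 0}
  gripper: 0
  newtons: 20

```text
clock: 39.45
eef_pos: [375.0, 330.7, 35.6]
tcp_rot: [3.14, -0.001, 1.512]
contact_force: [-0.6, -1.4, 6.8]
opening: 0.348
grasp_force: 20.3
```

step_arm:
  moves:
    - {"tx": 0, "ty": 0, "tz": -0.5, "ax": 0, "ay": 0, "az": 0}
    - {"tx": 0, "ty": 0, "tz": -0.8, "ax": 0, "ay": 0, "az": 0}
    - {"tx": 0, "ty": 0, "tz": -0.8, "ax": 0, "ay": 0, "az": 0}
    - {"tx": 0, "ty": 0, "tz": -0.8, "ax": 0, "ay": 0, "az": 0}
    - {"tx": 0, "ty": 0, "tz": 0, "ax": 0, "ay": 0, "az": 0.05}

```text
clock: 40.08
eef_pos: [375.2, 331.1, 109.5]
tcp_rot: [3.139, -0.003, 1.432]
contact_force: [-0.9, -0.7, -1.5]
opening: 0.342
grasp_force: 20.3
```

step_arm:
  moves:
    - {"tx": -0.936, "ty": 0.563, "tz": 0, "ax": 0, "ay": 0, "az": 0}
    - {"tx": -0.936, "ty": 0.563, "tz": 0, "ax": 0, "ay": 0, "az": 0}
    - {"tx": -0.936, "ty": 0.563, "tz": 0, "ax": 0, "ay": 0, "az": 0}
    - {"tx": -0.936, "ty": 0.563, "tz": 0, "ax": 0, "ay": 0, "az": 0}
    - {"tx": -0.936, "ty": 0.563, "tz": 0, "ax": 0, "ay": 0, "az": 0}

```text
clock: 40.7
eef_pos: [428.4, 204.0, 107.9]
tcp_rot: [3.141, -0.0, 1.433]
contact_force: [-0.7, 0.7, -1.4]
opening: 0.351
grasp_force: 20.3
```

step_arm:
  moves:
    - {"tx": -0.936, "ty": 0.563, "tz": 0, "ax": 0, "ay": 0, "az": 0}
    - {"tx": -0.936, "ty": 0.563, "tz": 0, "ax": 0, "ay": 0, "az": 0}
    - {"tx": -0.936, "ty": 0.563, "tz": 0, "ax": 0, "ay": 0, "az": 0}
    - {"tx": -0.936, "ty": 0.563, "tz": 0, "ax": 0, "ay": 0, "az": 0}
    - {"tx": -0.936, "ty": 0.563, "tz": 0, "ax": 0, "ay": 0, "az": 0}

```text
clock: 41.32
eef_pos: [482.1, 78.4, 108.0]
tcp_rot: [3.141, -0.0, 1.433]
contact_force: [0.6, -0.1, -1.6]
opening: 0.346
grasp_force: 20.3
```

step_arm:
  moves:
    - {"tx": -0.936, "ty": 0.563, "tz": 0, "ax": 0, "ay": 0, "az": 0}
    - {"tx": -0.936, "ty": 0.563, "tz": 0, "ax": 0, "ay": 0, "az": 0}
    - {"tx": -0.936, "ty": 0.563, "tz": 0, "ax": 0, "ay": 0, "az": 0}
    - {"tx": -0.936, "ty": 0.563, "tz": 0, "ax": 0, "ay": 0, "az": 0}
    - {"tx": -0.936, "ty": 0.563, "tz": 0, "ax": 0, "ay": 0, "az": 0}

```text
clock: 41.95
eef_pos: [535.7, -47.1, 108.0]
tcp_rot: [3.141, -0.0, 1.433]
contact_force: [-0.0, 0.2, -0.3]
opening: 0.346
grasp_force: 20.3
```

step_arm:
  moves:
    - {"tx": 0, "ty": 0, "tz": 0, "ax": 0, "ay": 0, "az": 0}
    - {"tx": 0, "ty": 0, "tz": 0, "ax": 0, "ay": 0, "az": 0}

```text
clock: 42.2
eef_pos: [534.9, -46.0, 107.4]
tcp_rot: [-3.141, -0.0, 1.433]
contact_force: [-0.2, 0.7, -1.3]
opening: 0.348
grasp_force: 20.3
```

```bash
python3 -c "
from h import *
held()"
```

```text
[534.9 -46.  107.4] 0.34780325859463346 20.26841014623642 88 [[-13.4 -16.4 -12. ]
 [ 14.1  20.6   0.3]]
```

step_arm:
  moves:
    - {"tx": 0, "ty": 0, "tz": 0.8, "ax": 0, "ay": 0, "az": 0}
    - {"tx": 0, "ty": 0, "tz": 0.7, "ax": 0, "ay": 0, "az": 0}
    - {"tx": 0, "ty": 0, "tz": 0.4, "ax": 0, "ay": 0, "az": 0}
    - {"tx": 0, "ty": 0, "tz": 0.1, "ax": 0, "ay": 0, "az": 0}
    - {"tx": 0, "ty": 0, "tz": 0, "ax": 0, "ay": 0, "az": 0}

```text
clock: 42.88
eef_pos: [535.4, -46.3, 57.0]
tcp_rot: [-3.141, 0.0, 1.433]
contact_force: [-0.3, 0.4, -0.7]
opening: 0.345
grasp_force: 20.3
```

```bash
python3 -c "
from h import *
held()
p,d,K,T=grab('side'); save('d1.png',cv2.resize(p[130:230,200:320],(720,600)))"
```

```text
[535.4 -46.3  57. ] 0.3452420465088324 20.250109434127808 104 [[-13.  -42.3 -16.2]
 [ 14.3  18.   -4.6]]
```

View pics/d1.png

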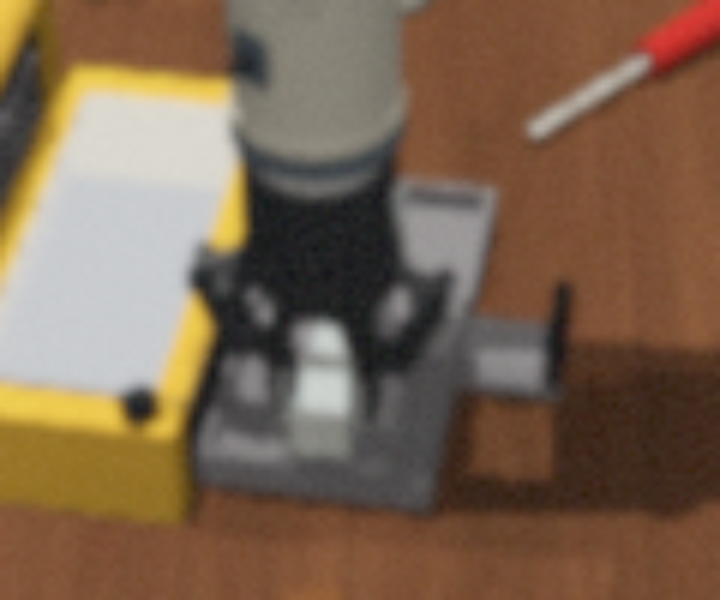

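The cartridge at (322,400) sits level between the fingers, with the earlier one behind it at (320,340). Lowering and releasing.

step_arm:
  moves:
    - {"tx": 0, "ty": 0, "tz": 0.1, "ax": 0, "ay": 0, "az": 0}
    - {"tx": 0, "ty": 0, "tz": 0.08, "ax": 0, "ay": 0, "az": 0}
    - {"tx": 0, "ty": 0, "tz": 0.05, "ax": 0, "ay": 0, "az": 0}
    - {"tx": 0, "ty": 0, "tz": 0, "ax": 0, "ay": 0, "az": 0}

```text
clock: 43.48
eef_pos: [535.8, -46.4, 51.7]
tcp_rot: [3.141, 0.0, 1.433]
contact_force: [-0.1, 0.2, 3.5]
opening: 0.345
grasp_force: 20.8
```

step_arm:
  moves:
    - {"tx": 0, "ty": 0, "tz": 0, "ax": 0, "ay": 0, "az": 0}
    - {"tx": 0, "ty": 0, "tz": 0, "ax": 0, "ay": 0, "az": 0}
    - {"tx": 0, "ty": 0, "tz": 0, "ax": 0, "ay": 0, "az": 0}
  gripper: 0.56

```text
clock: 43.85
eef_pos: [535.3, -46.3, 51.2]
tcp_rot: [-3.141, 0.0, 1.433]
contact_force: [-0.6, -0.2, -0.6]
opening: 0.557
grasp_force: 0.0
```

step_arm:
  moves:
    - {"tx": 0, "ty": 0, "tz": -0.8, "ax": 0, "ay": 0, "az": 0}
    - {"tx": 0, "ty": 0, "tz": -0.8, "ax": 0, "ay": 0, "az": 0}
    - {"tx": 0, "ty": 0, "tz": -0.8, "ax": 0, "ay": 0, "az": 0}
    - {"tx": 0, "ty": 0, "tz": -0.8, "ax": 0, "ay": 0, "az": 0}

```text
clock: 44.35
eef_pos: [535.2, -46.3, 131.9]
tcp_rot: [-3.141, 0.0, 1.433]
contact_force: [0.5, -1.0, 0.3]
opening: 0.558
grasp_force: 0.0
```

step_arm:
  moves:
    - {"tx": 0, "ty": -1, "tz": 0, "ax": 0, "ay": 0, "az": 0}
    - {"tx": 0, "ty": -1, "tz": 0, "ax": 0, "ay": 0, "az": 0}
    - {"tx": 0, "ty": -1, "tz": 0, "ax": 0, "ay": 0, "az": 0}
    - {"tx": 0, "ty": -1, "tz": 0, "ax": 0, "ay": 0, "az": 0}
    - {"tx": 0, "ty": -1, "tz": 0, "ax": 0, "ay": 0, "az": 0}

```text
clock: 44.98
eef_pos: [410.7, -29.0, 131.3]
tcp_rot: [3.142, -0.0, 1.433]
contact_force: [0.3, -0.3, 0.2]
opening: 0.565
grasp_force: 0.0
```

```bash
python3 -c "
from h import *
blocks('side'); print(); blocks('side',440,570,-260,20,16);blocks('top',440,570,-260,20,16)
p,d,K,T=grab('side'); q,*_=grab('top'); save('e1.png',np.hstack([cv2.resize(p[130:230,200:320],(480,400)),cv2.resize(q[130:230,230:350],(480,400))])[:, :].astype(np.uint8)[::1,::1] if 0 else cv2.resize(np.hstack([p[130:230,190:320],q[130:230,230:350]]),(800,320)))"
```

```text
side [185. 256.] 57 [ 13. 159. 142.] z50,95 [27.7 29.9] mean [713.2 174.3  27.6] rect [711.5 173. ] [15.9 34.4] 2.4
side [271. 277.] 122 [92.  22.  72.5] z50,95 [28.5 43.5] mean [477.1 235.3  29.7] rect [479.2 232.9] [26.7 37.8] 23.7
side [179. 283.] 76 [ 66.  150.  165.5] z50,95 [27.1 30.4] mean [714.2 263.5  27.3] rect [715.1 262.6] [12.8 40.3] 10.1

side [258. 183.] 428 [ 60.   6. 207.] z50,95 [42.6 46.1] mean [ 527.1 -111.3   42.5] rect [ 526.  -116.7] [198.1  32. ] 83.2
top [311. 192.] 129 [135.   4. 209.] z50,95 [43.5 48. ] mean [ 514.4 -202.    43.5] rect [ 514.1 -201.4] [38.5 30.1] 87.8
top [262. 190.] 69 [130.   4. 210.] z50,95 [43.  47.3] mean [540.8 -49.5  43.3] rect [539.6 -50.1] [37.3 15.8] 82.0
top [277. 190.] 50 [135.   5. 206.] z50,95 [42.8 46.7] mean [535.9 -96.4  43.1] rect [534.5 -97.9] [34.3 12.7] 82.0
top [295. 192.] 84 [135.   4. 209.] z50,95 [43.4 47.8] mean [ 521.3 -151.2   43.4] rect [ 519.8 -146.1] [34.2 28.5] 82.0
```

View pics/e1.png

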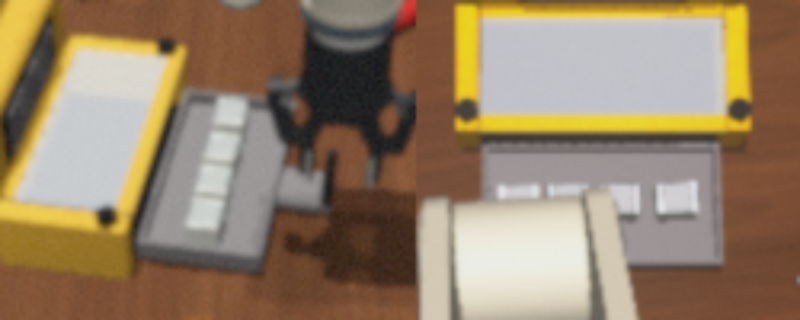

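All four cartridges lie flat in a row on the tray floor (side crop (230,110) to (205,215)), and the mat holds only the plug. Pinching the tab again.

step_arm:
  moves:
    - {"tx": -0.78, "ty": 0.14, "tz": 0, "ax": 0, "ay": 0, "az": 0}
    - {"tx": -0.78, "ty": 0.14, "tz": 0, "ax": 0, "ay": 0, "az": 0}
    - {"tx": -0.78, "ty": 0.14, "tz": 0, "ax": 0, "ay": 0, "az": 0}
    - {"tx": -0.78, "ty": 0.14, "tz": 0, "ax": 0, "ay": 0, "az": 0}
    - {"tx": 0, "ty": 0, "tz": 0, "ax": 0, "ay": 0, "az": 0}
  gripper: 0.6

```text
clock: 45.85
eef_pos: [416.0, -109.5, 131.4]
tcp_rot: [3.14, 0.0, 1.431]
contact_force: [0.2, 0.4, 0.1]
opening: 0.598
grasp_force: 0.0
```

step_arm:
  moves:
    - {"tx": 0, "ty": 0, "tz": 0.8, "ax": 0, "ay": 0, "az": 0}
    - {"tx": 0, "ty": 0, "tz": 0.8, "ax": 0, "ay": 0, "az": 0}
    - {"tx": 0, "ty": 0, "tz": 0.8, "ax": 0, "ay": 0, "az": 0}
    - {"tx": 0, "ty": 0, "tz": 0.7, "ax": 0, "ay": 0, "az": 0}
    - {"tx": 0, "ty": 0, "tz": 0, "ax": 0, "ay": 0, "az": 0}

```text
clock: 46.48
eef_pos: [414.4, -107.7, 52.9]
tcp_rot: [-3.139, -0.0, 1.433]
contact_force: [0.3, 0.1, -0.2]
opening: 0.604
grasp_force: 0.0
```

step_arm:
  moves:
    - {"tx": 0, "ty": 0, "tz": 0, "ax": 0, "ay": 0, "az": 0}
    - {"tx": 0, "ty": 0, "tz": 0, "ax": 0, "ay": 0, "az": 0}
    - {"tx": 0, "ty": 0, "tz": 0, "ax": 0, "ay": 0, "az": 0}
    - {"tx": 0, "ty": 0, "tz": 0, "ax": 0, "ay": 0, "az": 0}
    - {"tx": 0, "ty": 0, "tz": 0, "ax": 0, "ay": 0, "az": 0}
  gripper: 0
  newtons: 25

```text
clock: 47.1
eef_pos: [415.4, -108.4, 54.5]
tcp_rot: [3.14, 0.0, 1.433]
contact_force: [-0.3, 1.5, 7.1]
opening: 0.109
grasp_force: 28.2
```

step_arm:
  moves:
    - {"tx": 0, "ty": 0.2, "tz": 0, "ax": 0, "ay": 0, "az": 0}
    - {"tx": 0, "ty": 0.4, "tz": 0, "ax": 0, "ay": 0, "az": 0}
    - {"tx": 0, "ty": 0.4, "tz": 0, "ax": 0, "ay": 0, "az": 0}
    - {"tx": 0, "ty": 0.4, "tz": 0, "ax": 0, "ay": 0, "az": 0}
    - {"tx": 0, "ty": 0.4, "tz": 0, "ax": 0, "ay": 0, "az": 0}

```text
clock: 47.72
eef_pos: [459.8, -114.6, 54.5]
tcp_rot: [3.141, 0.0, 1.433]
contact_force: [-2.1, 0.4, 7.9]
opening: 0.111
grasp_force: 28.3
```

step_arm:
  moves:
    - {"tx": 0, "ty": 0.4, "tz": 0, "ax": 0, "ay": 0, "az": 0}
    - {"tx": 0, "ty": 0.4, "tz": 0, "ax": 0, "ay": 0, "az": 0}
    - {"tx": 0, "ty": 0.4, "tz": 0, "ax": 0, "ay": 0, "az": 0}
    - {"tx": 0, "ty": 0.4, "tz": 0, "ax": 0, "ay": 0, "az": 0}
    - {"tx": 0, "ty": 0.4, "tz": 0, "ax": 0, "ay": 0, "az": 0}

```text
clock: 48.35
eef_pos: [509.3, -121.5, 54.5]
tcp_rot: [3.141, 0.0, 1.433]
contact_force: [-1.5, 0.4, 7.4]
opening: 0.109
grasp_force: 28.2
```

step_arm:
  moves:
    - {"tx": 0, "ty": 0.4, "tz": 0, "ax": 0, "ay": 0, "az": 0}
    - {"tx": 0, "ty": 0.4, "tz": 0, "ax": 0, "ay": 0, "az": 0}
    - {"tx": 0, "ty": 0.3, "tz": 0, "ax": 0, "ay": 0, "az": 0}
    - {"tx": 0, "ty": 0.1, "tz": 0, "ax": 0, "ay": 0, "az": 0}
    - {"tx": 0, "ty": 0, "tz": 0, "ax": 0, "ay": 0, "az": 0}

```text
clock: 48.98
eef_pos: [539.4, -125.8, 54.6]
tcp_rot: [3.14, 0.0, 1.433]
contact_force: [0.9, -0.4, 5.0]
opening: 0.109
grasp_force: 27.9
```

step_arm:
  moves:
    - {"tx": 0, "ty": 0.06, "tz": 0, "ax": 0, "ay": 0, "az": 0}
    - {"tx": 0, "ty": 0.06, "tz": 0, "ax": 0, "ay": 0, "az": 0}
    - {"tx": 0, "ty": 0.06, "tz": 0, "ax": 0, "ay": 0, "az": 0}
    - {"tx": 0, "ty": 0, "tz": 0, "ax": 0, "ay": 0, "az": 0}

```text
clock: 49.48
eef_pos: [542.8, -126.2, 54.5]
tcp_rot: [-3.141, 0.0, 1.433]
contact_force: [-2.4, -0.6, 8.9]
opening: 0.109
grasp_force: 28.4
```

step_arm:
  moves:
    - {"tx": 0, "ty": 0.06, "tz": 0, "ax": 0, "ay": 0, "az": 0}
    - {"tx": 0, "ty": 0.04, "tz": 0, "ax": 0, "ay": 0, "az": 0}
    - {"tx": 0, "ty": 0, "tz": 0, "ax": 0, "ay": 0, "az": 0}
    - {"tx": 0, "ty": 0, "tz": 0, "ax": 0, "ay": 0, "az": 0}

```text
clock: 49.98
eef_pos: [543.0, -126.2, 54.5]
tcp_rot: [-3.137, 0.0, 1.433]
contact_force: [-12.0, 0.6, 18.9]
opening: 0.108
grasp_force: 29.8
```

The tray hit its home stop after 130 mm of travel, so I'll release it and move over stud A.

step_arm:
  moves:
    - {"tx": 0, "ty": 0, "tz": 0, "ax": 0, "ay": 0, "az": 0}
    - {"tx": 0, "ty": 0, "tz": 0, "ax": 0, "ay": 0, "az": 0}
    - {"tx": 0, "ty": 0, "tz": 0, "ax": 0, "ay": 0, "az": 0}
  gripper: 0.5

```text
clock: 50.35
eef_pos: [545.6, -126.5, 53.7]
tcp_rot: [3.141, 0.0, 1.433]
contact_force: [-0.7, 0.3, -0.9]
opening: 0.5
grasp_force: 0.0
```

step_arm:
  moves:
    - {"tx": 0, "ty": 0, "tz": -0.95, "ax": 0, "ay": 0, "az": 0}
    - {"tx": 0, "ty": 0, "tz": -0.95, "ax": 0, "ay": 0, "az": 0}
    - {"tx": 0, "ty": 0, "tz": -0.95, "ax": 0, "ay": 0, "az": 0}
    - {"tx": 0, "ty": 0, "tz": -0.95, "ax": 0, "ay": 0, "az": 0}

```text
clock: 50.85
eef_pos: [545.4, -126.4, 149.4]
tcp_rot: [-3.141, -0.0, 1.433]
contact_force: [-0.1, -0.2, -0.9]
opening: 0.493
grasp_force: 0.0
```

step_arm:
  moves:
    - {"tx": 0.87, "ty": 0.43, "tz": 0, "ax": 0, "ay": 0, "az": 0}
    - {"tx": 0.87, "ty": 0.43, "tz": 0, "ax": 0, "ay": 0, "az": 0}
    - {"tx": 0.87, "ty": 0.43, "tz": 0, "ax": 0, "ay": 0, "az": 0}
    - {"tx": 0.87, "ty": 0.43, "tz": 0, "ax": 0, "ay": 0, "az": 0}
    - {"tx": 0.87, "ty": 0.43, "tz": 0, "ax": 0, "ay": 0, "az": 0}
  gripper: 0

```text
clock: 51.48
eef_pos: [614.4, -24.8, 148.6]
tcp_rot: [-3.141, 0.0, 1.433]
contact_force: [0.3, -0.1, -0.9]
opening: -0.002
grasp_force: 0.0
```

step_arm:
  moves:
    - {"tx": 0.87, "ty": 0.43, "tz": 0, "ax": 0, "ay": 0, "az": 0}
    - {"tx": 0, "ty": 0, "tz": 0, "ax": 0, "ay": 0, "az": 0}
    - {"tx": 0, "ty": 0, "tz": 0, "ax": 0, "ay": 0, "az": 0}
    - {"tx": 0, "ty": 0, "tz": 0, "ax": 0, "ay": 0, "az": 0}

```text
clock: 51.98
eef_pos: [626.9, -6.6, 148.7]
tcp_rot: [-3.141, 0.0, 1.433]
contact_force: [-0.7, -0.6, -0.3]
opening: -0.001
grasp_force: 0.0
```

```bash
python3 -c "
from h import *
print(r.sense()['eef_pos'])
p,d,K,T=grab('side'); q,*_=grab('top'); save('f1.png',cv2.resize(np.hstack([p[130:230,190:320],q[130:230,230:350]]),(800,320)))"
```

```text
[626.85132232  -6.58213311 148.72640028]
```

View pics/f1.png

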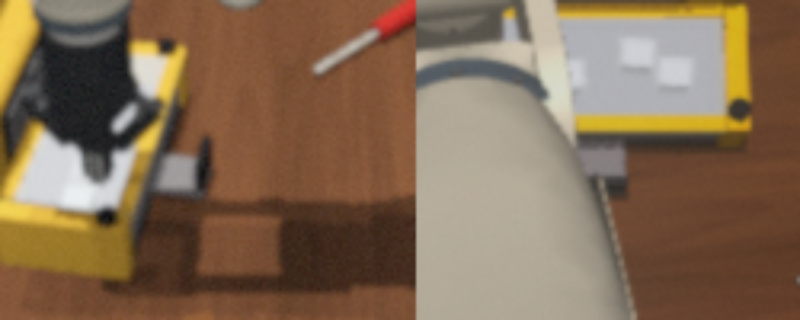

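The tray is home. Through the window, cartridges show at (573,73), (637,52) and (675,72): one has shifted backwards in the tray but is still inside. Now pressing stud A.

step_arm:
  moves:
    - {"tx": 0.04, "ty": -0.08, "tz": 0, "ax": 0, "ay": 0, "az": 0}
    - {"tx": 0, "ty": 0, "tz": 0.6, "ax": 0, "ay": 0, "az": 0}
    - {"tx": 0, "ty": 0, "tz": 0.4, "ax": 0, "ay": 0, "az": 0}
    - {"tx": 0, "ty": 0, "tz": 0, "ax": 0, "ay": 0, "az": 0}

```text
clock: 52.58
eef_pos: [624.5, -4.8, 122.2]
tcp_rot: [-3.139, 0.0, 1.433]
contact_force: [-0.3, -0.1, 0.5]
opening: -0.0
grasp_force: 0.0
```

step_arm:
  moves:
    - {"tx": 0, "ty": 0, "tz": 0.15, "ax": 0, "ay": 0, "az": 0}
    - {"tx": 0, "ty": 0, "tz": 0.15, "ax": 0, "ay": 0, "az": 0}
    - {"tx": 0, "ty": 0, "tz": 0, "ax": 0, "ay": 0, "az": 0}

```text
clock: 52.95
eef_pos: [625.3, -4.8, 116.1]
tcp_rot: [-3.141, 0.0, 1.433]
contact_force: [-0.7, -0.1, 0.3]
opening: -0.003
grasp_force: 0.0
```

step_arm:
  moves:
    - {"tx": 0, "ty": 0, "tz": 0.15, "ax": 0, "ay": 0, "az": 0}
    - {"tx": 0, "ty": 0, "tz": 0.15, "ax": 0, "ay": 0, "az": 0}
    - {"tx": 0, "ty": 0, "tz": 0, "ax": 0, "ay": 0, "az": 0}

```text
clock: 53.32
eef_pos: [625.2, -4.8, 108.4]
tcp_rot: [-3.141, 0.0, 1.433]
contact_force: [-0.7, 0.9, -0.8]
opening: -0.001
grasp_force: 0.0
```

step_arm:
  moves:
    - {"tx": 0, "ty": 0, "tz": 0.12, "ax": 0, "ay": 0, "az": 0}
    - {"tx": 0, "ty": 0, "tz": 0.12, "ax": 0, "ay": 0, "az": 0}
    - {"tx": 0, "ty": 0, "tz": 0, "ax": 0, "ay": 0, "az": 0}

```text
clock: 53.7
eef_pos: [625.4, -4.8, 102.7]
tcp_rot: [-3.142, 0.0, 1.433]
contact_force: [-0.7, -0.3, -0.0]
opening: -0.002
grasp_force: 0.0
```

step_arm:
  moves:
    - {"tx": 0, "ty": 0, "tz": 0.08, "ax": 0, "ay": 0, "az": 0}
    - {"tx": 0, "ty": 0, "tz": 0.04, "ax": 0, "ay": 0, "az": 0}
    - {"tx": 0, "ty": 0, "tz": 0, "ax": 0, "ay": 0, "az": 0}

```text
clock: 54.08
eef_pos: [625.5, -4.8, 100.1]
tcp_rot: [3.141, -0.0, 1.433]
contact_force: [-1.4, -0.0, 4.3]
opening: -0.001
grasp_force: 2.2
```

step_arm:
  moves:
    - {"tx": 0, "ty": 0, "tz": 0.06, "ax": 0, "ay": 0, "az": 0}
    - {"tx": 0, "ty": 0, "tz": 0.06, "ax": 0, "ay": 0, "az": 0}
    - {"tx": 0, "ty": 0, "tz": 0.04, "ax": 0, "ay": 0, "az": 0}
    - {"tx": 0, "ty": 0, "tz": 0, "ax": 0, "ay": 0, "az": 0}

```text
clock: 54.58
eef_pos: [625.4, -4.8, 96.0]
tcp_rot: [3.141, -0.0, 1.433]
contact_force: [-1.2, -0.3, 4.4]
opening: -0.003
grasp_force: 2.3
```

step_arm:
  moves:
    - {"tx": 0, "ty": 0, "tz": 0.04, "ax": 0, "ay": 0, "az": 0}
    - {"tx": 0, "ty": 0, "tz": 0, "ax": 0, "ay": 0, "az": 0}
    - {"tx": 0, "ty": 0, "tz": 0, "ax": 0, "ay": 0, "az": 0}

```text
clock: 54.95
eef_pos: [625.5, -4.8, 95.0]
tcp_rot: [3.141, 0.0, 1.433]
contact_force: [-1.8, 0.1, 5.9]
opening: 0.001
grasp_force: 2.8
```

step_arm:
  moves:
    - {"tx": 0, "ty": 0, "tz": 0.03, "ax": 0, "ay": 0, "az": 0}
    - {"tx": 0, "ty": 0, "tz": 0, "ax": 0, "ay": 0, "az": 0}
    - {"tx": 0, "ty": 0, "tz": 0, "ax": 0, "ay": 0, "az": 0}

```text
clock: 55.32
eef_pos: [625.5, -4.8, 95.0]
tcp_rot: [3.141, -0.0, 1.433]
contact_force: [-4.6, 0.3, 12.6]
opening: -0.002
grasp_force: 6.0
```

step_arm:
  moves:
    - {"tx": 0, "ty": 0, "tz": 0.02, "ax": 0, "ay": 0, "az": 0}
    - {"tx": 0, "ty": 0, "tz": 0, "ax": 0, "ay": 0, "az": 0}

```text
clock: 55.58
eef_pos: [625.6, -4.8, 94.9]
tcp_rot: [3.141, -0.0, 1.433]
contact_force: [-5.5, 1.3, 16.8]
opening: -0.0
grasp_force: 8.3
```

step_arm:
  moves:
    - {"tx": 0, "ty": 0, "tz": -0.6, "ax": 0, "ay": 0, "az": 0}
    - {"tx": 0, "ty": 0, "tz": -0.8, "ax": 0, "ay": 0, "az": 0}
    - {"tx": -0.954, "ty": 0, "tz": 0, "ax": 0, "ay": 0, "az": 0}
    - {"tx": -0.954, "ty": 0, "tz": 0, "ax": 0, "ay": 0, "az": 0}
    - {"tx": -0.954, "ty": 0, "tz": 0, "ax": 0, "ay": 0, "az": 0}

```text
clock: 56.2
eef_pos: [616.0, -76.3, 129.7]
tcp_rot: [3.14, 0.0, 1.434]
contact_force: [-0.2, -0.1, -1.1]
opening: 0.002
grasp_force: 0.0
```

step_arm:
  moves:
    - {"tx": -0.954, "ty": 0, "tz": 0, "ax": 0, "ay": 0, "az": 0}
    - {"tx": -0.954, "ty": 0, "tz": 0, "ax": 0, "ay": 0, "az": 0}
    - {"tx": -0.954, "ty": 0, "tz": 0, "ax": 0, "ay": 0, "az": 0}
    - {"tx": -0.954, "ty": 0, "tz": 0, "ax": 0, "ay": 0, "az": 0}
    - {"tx": -0.954, "ty": 0, "tz": 0, "ax": 0, "ay": 0, "az": 0}

```text
clock: 56.82
eef_pos: [599.5, -194.7, 129.7]
tcp_rot: [3.14, 0.0, 1.433]
contact_force: [0.4, 0.2, -0.0]
opening: -0.001
grasp_force: 0.0
```

step_arm:
  moves:
    - {"tx": -0.954, "ty": 0, "tz": 0, "ax": 0, "ay": 0, "az": 0}
    - {"tx": -0.954, "ty": 0, "tz": 0, "ax": 0, "ay": 0, "az": 0}
    - {"tx": -0.954, "ty": 0, "tz": 0, "ax": 0, "ay": 0, "az": 0}
    - {"tx": 0, "ty": 0, "tz": 0, "ax": 0, "ay": 0, "az": 0}
    - {"tx": 0, "ty": 0, "tz": 0, "ax": 0, "ay": 0, "az": 0}

```text
clock: 57.45
eef_pos: [589.3, -264.7, 128.4]
tcp_rot: [-3.141, -0.0, 1.433]
contact_force: [-0.5, -0.5, -0.6]
opening: 0.0
grasp_force: 0.0
```

step_arm:
  moves:
    - {"tx": 0, "ty": 0, "tz": 0.5, "ax": 0, "ay": 0, "az": 0}
    - {"tx": 0, "ty": 0, "tz": 0.4, "ax": 0, "ay": 0, "az": 0}
    - {"tx": 0, "ty": 0, "tz": 0.1, "ax": 0, "ay": 0, "az": 0}
    - {"tx": 0, "ty": 0, "tz": 0, "ax": 0, "ay": 0, "az": 0}

```text
clock: 57.95
eef_pos: [589.3, -264.3, 103.1]
tcp_rot: [-3.141, -0.0, 1.434]
contact_force: [0.0, 0.7, -0.8]
opening: -0.001
grasp_force: 0.0
```

step_arm:
  moves:
    - {"tx": 0, "ty": 0, "tz": 0.08, "ax": 0, "ay": 0, "az": 0}
    - {"tx": 0, "ty": 0, "tz": 0.06, "ax": 0, "ay": 0, "az": 0}
    - {"tx": 0, "ty": 0, "tz": 0, "ax": 0, "ay": 0, "az": 0}

```text
clock: 58.32
eef_pos: [589.7, -264.7, 100.4]
tcp_rot: [3.141, 0.0, 1.433]
contact_force: [-0.3, 1.4, 2.3]
opening: 0.001
grasp_force: 1.9
```

step_arm:
  moves:
    - {"tx": 0, "ty": 0, "tz": 0.06, "ax": 0, "ay": 0, "az": 0}
    - {"tx": 0, "ty": 0, "tz": 0.05, "ax": 0, "ay": 0, "az": 0}
    - {"tx": 0, "ty": 0, "tz": 0, "ax": 0, "ay": 0, "az": 0}

```text
clock: 58.7
eef_pos: [589.7, -264.7, 97.6]
tcp_rot: [3.141, 0.0, 1.433]
contact_force: [-0.6, 2.0, 4.6]
opening: 0.002
grasp_force: 2.3
```

step_arm:
  moves:
    - {"tx": 0, "ty": 0, "tz": 0.06, "ax": 0, "ay": 0, "az": 0}
    - {"tx": 0, "ty": 0, "tz": 0.05, "ax": 0, "ay": 0, "az": 0}
    - {"tx": 0, "ty": 0, "tz": 0, "ax": 0, "ay": 0, "az": 0}

```text
clock: 59.08
eef_pos: [589.7, -264.7, 95.0]
tcp_rot: [3.141, 0.0, 1.433]
contact_force: [-0.3, 1.1, 7.4]
opening: -0.001
grasp_force: 3.2
```

step_arm:
  moves:
    - {"tx": 0, "ty": 0, "tz": 0.04, "ax": 0, "ay": 0, "az": 0}
    - {"tx": 0, "ty": 0, "tz": 0, "ax": 0, "ay": 0, "az": 0}
    - {"tx": 0, "ty": 0, "tz": 0, "ax": 0, "ay": 0, "az": 0}

```text
clock: 59.45
eef_pos: [589.8, -264.7, 94.9]
tcp_rot: [3.141, 0.0, 1.433]
contact_force: [-3.8, 2.5, 14.7]
opening: 0.003
grasp_force: 7.3
```

Both studs have reached the same hard stop. Lifting clear and checking.

step_arm:
  moves:
    - {"tx": 0, "ty": 0, "tz": -0.8, "ax": 0, "ay": 0, "az": 0}
    - {"tx": 0, "ty": 0, "tz": -0.8, "ax": 0, "ay": 0, "az": 0}
    - {"tx": 0, "ty": 0, "tz": -0.8, "ax": 0, "ay": 0, "az": 0}
    - {"tx": 0, "ty": 0, "tz": -0.8, "ax": 0, "ay": 0, "az": 0}
    - {"tx": 0, "ty": -1, "tz": -0.8, "ax": 0, "ay": 0, "az": 0}

```text
clock: 60.08
eef_pos: [565.7, -261.5, 195.3]
tcp_rot: [3.14, 0.001, 1.434]
contact_force: [-0.0, 0.5, -1.0]
opening: 0.002
grasp_force: 0.0
```

step_arm:
  moves:
    - {"tx": -1, "ty": -1, "tz": 0, "ax": 0, "ay": 0, "az": 0}
    - {"tx": -1, "ty": -1, "tz": 0, "ax": 0, "ay": 0, "az": 0}
    - {"tx": -1, "ty": -1, "tz": 0, "ax": 0, "ay": 0, "az": 0}
    - {"tx": -1, "ty": -1, "tz": 0, "ax": 0, "ay": 0, "az": 0}
    - {"tx": -1, "ty": -1, "tz": 0, "ax": 0, "ay": 0, "az": 0}

```text
clock: 60.7
eef_pos: [422.9, -368.6, 194.5]
tcp_rot: [3.141, 0.001, 1.433]
contact_force: [0.4, -0.6, -0.1]
opening: 0.001
grasp_force: 0.0
```

step_arm:
  moves:
    - {"tx": -1, "ty": -1, "tz": 0, "ax": 0, "ay": 0, "az": 0}
    - {"tx": -1, "ty": -1, "tz": 0, "ax": 0, "ay": 0, "az": 0}
    - {"tx": -1, "ty": -1, "tz": 0, "ax": 0, "ay": 0, "az": 0}
    - {"tx": 0, "ty": 0, "tz": 0, "ax": 0, "ay": 0, "az": 0}
    - {"tx": 0, "ty": 0, "tz": 0, "ax": 0, "ay": 0, "az": 0}

```text
clock: 61.32
eef_pos: [339.5, -431.9, 194.1]
tcp_rot: [3.141, 0.0, 1.433]
contact_force: [-0.2, -0.0, -0.1]
opening: 0.002
grasp_force: 0.0
```

```bash
python3 -c "
from h import *
for n in('top','side'):
    p,d,K,T=grab(n); C=cloud(d,K,T); hsv=cv2.cvtColor(p,cv2.COLOR_RGB2HSV)
    m=(C[...,2]>38)&(C[...,2]<56)&(hsv[...,1]<100)&(abs(C[...,1]+125)<40)&(C[...,0]>400)&(C[...,0]<575); print(n,'tab',C[m].mean(0))
    b=(hsv[...,2]<80)&(C[...,2]>55)&(C[...,2]<88)&(C[...,0]<660)&(C[...,0]>560)&(abs(C[...,1]+135)<160)
    k,l,st,ce=cv2.connectedComponentsWithStats(b.astype(np.uint8))
    for i in range(1,k):
        if st[i,4]>4: print('stud',C[l==i].mean(0).round(1))
    save('g_'+n+'.png',cv2.resize(p[120:230,180:350] if n=='side' else p[120:215,225:360],(800,560)))"
```

```text
top tab [ 539.90137729 -131.36619966   49.12855221]
stud [623.5  -9.7  70.3]
stud [ 587.1 -269.8   68.2]
side tab [ 542.92792122 -117.11237152   47.22819758]
stud [625.   -6.8  69.1]
```

View pics/g_top.png

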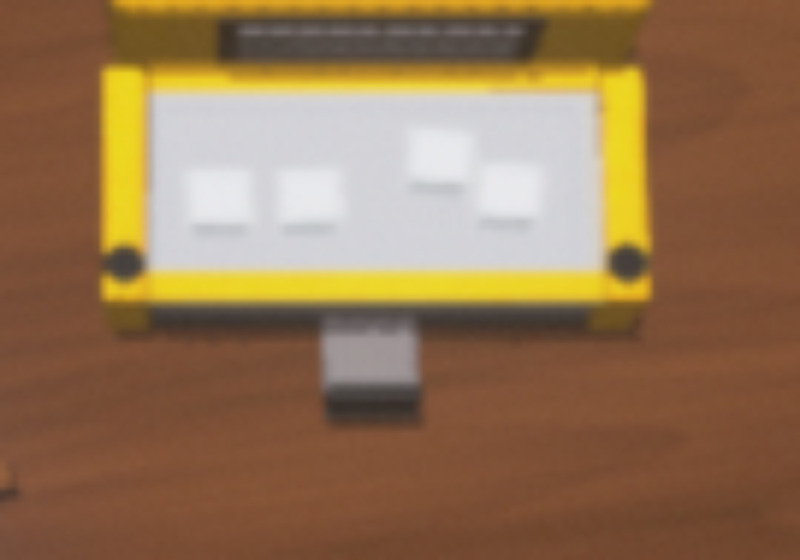

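View pics/g_side.png

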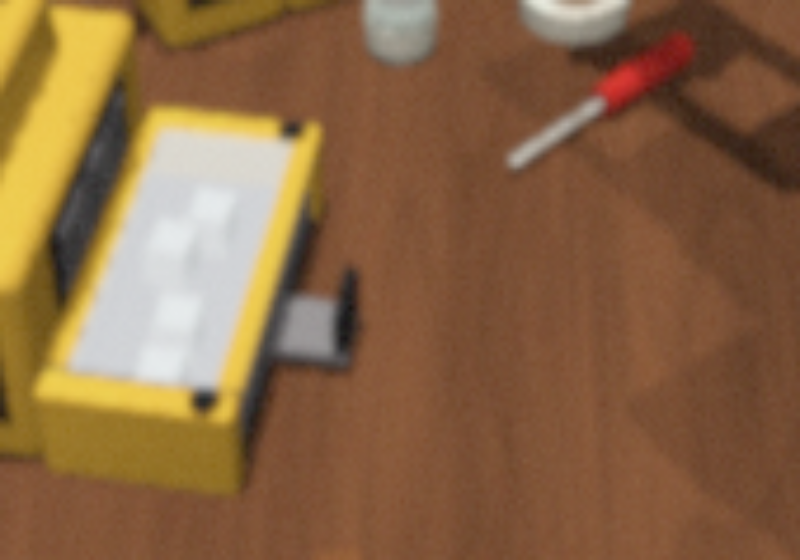

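Four cartridges show flat under the window at (220,197), (310,197), (440,157) and (512,190). Both studs read about 70 mm high at (123,264) and (628,264), and the tab is at its home position. Handing in.

```bash
python3 -c "
from h import *
print(workorder.sign_off())"
```

```text
the job is handed in; nothing more can be done
None
```

The job is handed in, with no verdict returned: all four cartridges from the mat lie flat in the tray (one shifted a few centimetres but stayed inside), the tray is fully home, and both studs were then pressed to their stops.

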